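# Pack a stockroom order and send it from the aisle console

### The job

Stand every bottle from the black mat upright in the divided red tote, one to a cell (any cells). Then turn the console's selector dial until its pointer clicks in at the mark with the raised white pin, and after that press the small left key fully down and let go, then the large right key fully down and let go. Last, turn the dial back to its start mark (the white dash), where it must be left. Leave the carton, the tape ring and the steel tin where they are.

Things in the scene. Friction and masses are not known exactly. Their poses are not given: they have to be found in the camera images.
- tote: Red plastic open tote, fixed to the counter, 245 (its x) x 165 (its y) x 35 mm high, walls, dividers and floor 5 mm thick. Dividers 35 mm high make 3 cells along its x by 2 along its y, each 75 x 75 mm inside; the cell centres are at x = -80, 0, +80 mm and y = -40, +40 mm in the tote's frame. Origin: centre of the underside; inner floor at z = 5 mm.
- mat: Thin black rubber mat, fixed, 320 (its x) x 210 (its y) x 4 mm thick; the bottles stand on it at the start. Origin: centre of the underside.
- bottle1: Squat white plastic bottle with a tall grey cap, loose, standing upright, about 0.2 kg, thick heavy base: round body 62 mm across and 42 mm high, shoulder up to 46 mm, straight-sided grey cap 32 mm across from 46 to 84 mm height (total height 84 mm); grip the cap. Origin: centre of the underside; z is its axis. All bottles are alike; four to six are present (absent ones read None).
- bottle2: Squat white plastic bottle with a tall grey cap, loose, standing upright, about 0.2 kg, thick heavy base: round body 62 mm across and 42 mm high, shoulder up to 46 mm, straight-sided grey cap 32 mm across from 46 to 84 mm height (total height 84 mm); grip the cap. Origin: centre of the underside; z is its axis. All bottles are alike; four to six are present (absent ones read None).
- bottle3: Squat white plastic bottle with a tall grey cap, loose, standing upright, about 0.2 kg, thick heavy base: round body 62 mm across and 42 mm high, shoulder up to 46 mm, straight-sided grey cap 32 mm across from 46 to 84 mm height (total height 84 mm); grip the cap. Origin: centre of the underside; z is its axis. All bottles are alike; four to six are present (absent ones read None).
- bottle4: Squat white plastic bottle with a tall grey cap, loose, standing upright, about 0.2 kg, thick heavy base: round body 62 mm across and 42 mm high, shoulder up to 46 mm, straight-sided grey cap 32 mm across from 46 to 84 mm height (total height 84 mm); grip the cap. Origin: centre of the underside; z is its axis. All bottles are alike; four to six are present (absent ones read None).
- bottle5: Squat white plastic bottle with a tall grey cap, loose, standing upright, about 0.2 kg, thick heavy base: round body 62 mm across and 42 mm high, shoulder up to 46 mm, straight-sided grey cap 32 mm across from 46 to 84 mm height (total height 84 mm); grip the cap. Origin: centre of the underside; z is its axis. All bottles are alike; four to six are present (absent ones read None).
- bottle6: Squat white plastic bottle with a tall grey cap, loose, standing upright, about 0.2 kg, thick heavy base: round body 62 mm across and 42 mm high, shoulder up to 46 mm, straight-sided grey cap 32 mm across from 46 to 84 mm height (total height 84 mm); grip the cap. Origin: centre of the underside; z is its axis. All bottles are alike; four to six are present (absent ones read None).
- console: Grey console box fixed to the counter, 180 (its x) x 200 (its y) x 45 mm high, its -x side facing the robot. It carries the dial (axis at x = 15, y = 0 mm) with four marks on the far side of the dial, and two keys on the side near the robot. Origin: centre of the underside.
- dial (a joint): Angle of the black selector dial, rad, growing clockwise seen from above. It clicks into four detents, at 0 (start), 0.70, 1.40 and 2.10, which are also its only marks; end stops just outside 0 and 2.10. Left between two detents it springs to the nearer one; about 0.1 N m carries it over a hump.
- dial_grip (a point): Point on the dial's vertical axis at the middle height of its grip bar. The bar is 12 mm thick, 50 mm long, upright sides, and reaches 14 mm above and below this point, standing on a round skirt 52 mm across and 8 mm high. The point's x axis points along the bar towards the pointer end (white line).
- dial_pointer (a point): Point 50 mm from the dial's axis in the direction the pointer end (white line) shows, at the height of the console top; it turns with the dial and comes over the mark that is selected.
- pin: The mark to be selected: an upright round white plastic pin 10 mm across, 14 mm high, standing on the console top 50 mm from the dial's axis at the 0.70, 1.40 or 2.10 detent (it differs from start to start). The other marks are flat: white studs 8 mm across and 2 mm high, and a white dash at the start detent. Origin: centre of its underside.
- key_left_top (a point): Centre of the top of the small round key (22 mm across) on the console's left (+y) near corner, seen from the robot. Pressed straight down; travel 6 mm, fully down at about 4 N, springs back.
- key_left (a joint): How far the small left key is pressed, m: 0 up, 0.006 fully down; counts as pressed beyond 0.004.
- key_right_top (a point): Centre of the top of the large round key (34 mm across) on the console's right (-y) near corner. Same travel and force as the left key.
- key_right (a joint): How far the large right key is pressed, m: 0 up, 0.006 fully down; counts as pressed beyond 0.004.
- carton: Bystander: loose cardboard carton 50 x 80 x 45 mm high beyond the console. Origin: centre of the underside.
- tape: Bystander: loose grey tape ring, 90 mm across, 25 mm high, lying flat beyond the tote. Origin: centre of the underside.
- tin: Bystander: loose steel tin 60 mm across, 45 mm high, between the mat, the console and the robot. Origin: centre of the underside.

How it is judged:
By the outcome, as a careful person would: the job done as asked, in the order asked, and still so for the second after the job is handed in, with the robot touching nothing.
Of bottle1, bottle2, bottle3, bottle4, bottle5, bottle6 only 4 to 6 are there at a start; the rules pass over those that are not, and their reading is None.
At some moment in a run one of bottle1, bottle2, bottle3, bottle4, bottle5, bottle6 may be knocked a few centimetres aside while the robot is not near it.
It also fails if it takes over 210 s, if anything falls off the work surface, if the arm or the gripper's body presses on something with over 40 N, if the wrist force passes 120 N, or if a joint passes its speed limit or range.

### The arm

A 6-joint arm with a two-finger parallel gripper is mounted at the origin on the work surface. World frame = base frame: x ahead of the robot, y to its left, z up, the work surface at z = 0. Lengths are in m, angles in rad, forces in N, time in s.
With the tool pointing down it reaches from about 0.35 to 0.725 m from the base axis. Payload 6 kg.
Tool frame: the origin (TCP) lies on the centre line of the jaws, within the pads' length; the fingertips stand r.tips_ahead ahead of it and the grasp point (between the pads) lies 2 mm behind it (r.tips_ahead is the distance from the TCP to the fingertips, in m); z points along the fingers, y is the direction in which the jaws open and shut (so a half turn about z gives the same grasp; the last joint's range is limited). The gripper opens to 85 mm and grips with 20 to 120 N. Pads are 22 mm wide; open, the fingers measure 114 mm over their backs; the gripper's body (76 mm by 85 mm) begins 54 mm behind the grasp point. The pads swing forward as they close: fully open they stand 13 mm farther back than shut.
Start: joints at [-0.876, 0.04, 0.085, 0, -1.615, -0.334], TCP at [0.212, -0.561, 0.248] pointing down, gripper open.
Joint ranges: [-2.56, 2.56], [-1.29, 2.01], [-1.08, 1.49], [-3.29, 1.98], [-2.81, -0.18], [-2.99, 2.99]. Speed limits (rad/s): [2.57, 2.57, 3.01, 3.14, 3.14, 3.14].

### API

Orientations are given as a unit quaternion [x, y, z, w].
In Python, from station import readout, vision, ticket, r gives the robot as it stands. The module is installed in compiled form; this text tells all that it offers.
- The arm moves only by the tool play_rows, never from a script. Its argument "series" is a list of rows, each a list of 2 entries, a list of its own where there are three numbers: the shift along the tool's x, y, z in m, then the turn about the tool's z in degrees. In form: [[[x, y, z], turn], ...]. A call has 1 to 20 rows; each row shifts and turns the pose as measured when the row begins, along the tool's axes as they then stand; what a row does not reach is not made up. A row lasts 1/12 s, in which the tool goes at most 41.7 mm and 7.16 degrees, less where a joint would pass 70% of its speed; a pose out of reach is approached as far as the arm can. A call is refused whole if a number of a shift passes 0.0417 or a number of a turn 7.16, either way. A call with a gripper value outside its range is refused whole. "claw" is the opening, from -1 (shut) to 1 (fully open), set as the call begins (left out, the last holds). The fingers move at their own pace and stop on an object; the grip force is fixed at half the most. Time passes only in rows, so rows that do not move let the fingers close. It gives the time, the measured TCP pose, the force and the opening at its end, in the units of the state.
- readout.read_state(): the state, without advancing time (a new reading comes with each control period).
- vision.read_camera(name): name is "scene" or "top"; returns the picture (420x560x3 uint8, blue, green, red); there is no depth.
- vision.camera_info(name): a dict with "K" (3x3 intrinsics, pixels), "distortion" ([k1, k2, p1, p2, k3] as OpenCV has them; the pictures are not rectified), "world_from_camera" (4x4, takes a point from camera to world coordinates). Camera axes: x right, y up, looking along -z (the intrinsics and any distortion apply to the point x, -y, -z); pixel columns grow to the right and rows downward; lengths in m; the calibration is good to about 2 mm. A picture is of the moment at which its call begins. camera_info takes no time and is no camera call.
- ticket.sign_off(): hands the job in, once; it reports no verdict.
The state is a dict: "time": time; "joints": joint angles; "joint_velocities": joint speeds; "effort": joint torques, N m; "position": TCP position; "tool_rot": TCP orientation; "ft_force": force on the tool from outside, world axes, zero at the start; "ft_torque": the same for the moment, N m; "gripper_width": finger opening in m.
Only numpy, scipy, OpenCV 4.12 (cv2) and the standard library are available. Lean on these libraries where they do the work, as an engineer would, in place of code of your own. Each camera call takes 0.05 s, during which the arm holds its last target.

## Working session

There is one attempt and no reset: what is moved stays moved. The work goes in short steps, Python scripts to look and compute and a tool call to move; the robot and the scene stay as the last step left them, time stands still between calls to the robot, and variables do not carry over. Pictures are saved under pics/ and viewed, and the job is handed in when it is done.

Besides the shell and the picture viewer there is one more tool, called after "Request:" by a JSON object that holds its "name" and its "arguments", one argument or row to a line. play_rows: Moves the arm, as the interface text tells. Its arguments: {"type":"object","properties":{"series":{"type":"array","items":{"type":"array"}},"claw":{"type":"number"}},"required":["series"]}

```bash
mkdir -p pics
python3 - <<'E'
from station import readout, vision, ticket, r
import cv2
print(readout.read_state()); print(r.tips_ahead)
for n in("scene","top"):
    cv2.imwrite(f"pics/{n}0.png",vision.read_camera(n)); print(vision.camera_info(n))
E
```

```text
{'time': 0.0, 'joints': array([-8.76308200e-01,  4.07937372e-02,  8.37909009e-02, -4.77632640e-04,
       -1.61550774e+00, -3.33727722e-01]), 'joint_velocities': array([-0.00025548, -0.00094779, -0.00042192,  0.00105544, -0.00075736,
       -0.00085768]), 'effort': array([-1.13665734e-03, -3.68208647e+01,  3.47414517e+01,  6.93246692e+00,
       -5.39876113e-03,  2.47619653e-05]), 'position': array([ 0.21177786, -0.5610518 ,  0.24727539]), 'tool_rot': array([-1.79413849e-01,  9.83773287e-01,  8.63650490e-04, -2.13751910e-04]), 'ft_force': array([-0.92474826, -0.03081454,  0.96469375]), 'ft_torque': array([ 0.010103  ,  0.00541633, -0.01152282]), 'gripper_width': 0.08527514240123495}
0.017
{'K': array([[462.0657895 ,   0.        , 264.43229189],
       [  0.        , 462.0657895 , 200.58433462],
       [  0.        ,   0.        ,   1.        ]]), 'distortion': array([-0.07638498,  0.        ,  0.        ,  0.        ,  0.        ]), 'world_from_camera': array([[-0.34027823, -0.72891692,  0.59404617,  1.30019014],
       [ 0.94027763, -0.27008973,  0.20719439,  0.22332611],
       [ 0.00941827,  0.62907206,  0.77728993,  1.06610072],
       [ 0.        ,  0.        ,  0.        ,  1.        ]])}
{'K': array([[415.19699391,   0.        , 288.66186542],
       [  0.        , 415.19699391, 208.4412037 ],
       [  0.        ,   0.        ,   1.        ]]), 'distortion': array([-0.03194707,  0.        ,  0.        ,  0.        ,  0.        ]), 'world_from_camera': array([[ 1.29819101e-01,  9.69869318e-01, -2.06156512e-01,
         3.68933768e-01],
       [-9.91537578e-01,  1.27083060e-01, -2.65165343e-02,
        -5.46258014e-02],
       [ 4.81427342e-04,  2.07854282e-01,  9.78159683e-01,
         9.53637751e-01],
       [ 0.00000000e+00,  0.00000000e+00,  0.00000000e+00,
         1.00000000e+00]])}
```

View pics/scene0.png

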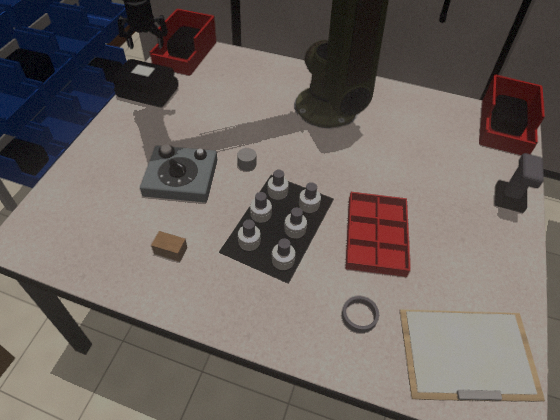

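View pics/top0.png

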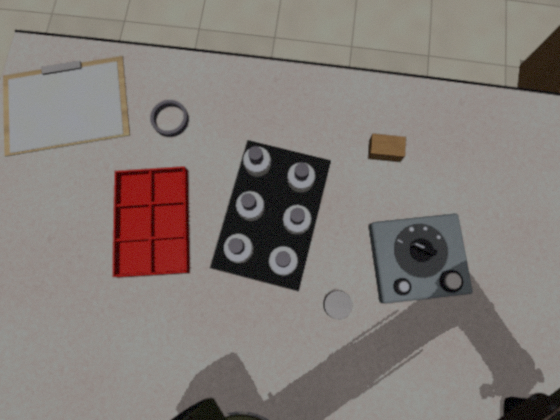

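```bash
cat > h.py <<'E'
import numpy as np, cv2
from station import vision
I={n:vision.camera_info(n) for n in("scene","top")}
F=np.diag([1.,-1,-1])
def ray(n,px):
    i=I[n]; T=i["world_from_camera"]
    u=cv2.undistortPoints(np.array(px,float).reshape(-1,1,2),i["K"],i["distortion"]).reshape(-1,2)
    d=np.c_[u,np.ones(len(u))]@F@T[:3,:3].T
    return T[:3,3],d
def onz(n,px,z):
    o,d=ray(n,px); return o+d*((z-o[2])/d[:,2])[:,None]
def proj(n,P):
    i=I[n];T=i["world_from_camera"]
    R=F@T[:3,:3].T; t=-R@T[:3,3]
    return cv2.projectPoints(np.array(P,float).reshape(-1,1,3),cv2.Rodrigues(R)[0],t,i["K"],i["distortion"])[0].reshape(-1,2)
def tri(p1,p2):
    o1,d1=ray("scene",p1);o2,d2=ray("top",p2);out=[]
    for a,b in zip(d1,d2):
        s=np.linalg.lstsq(np.c_[a,-b],o2-o1,rcond=None)[0]
        A=o1+a*s[0];B=o2+b*s[1];out.append(np.r_[(A+B)/2,np.linalg.norm(A-B)])
    return np.array(out)
E
python3 - <<'E'
from h import *
s=cv2.imread("pics/scene0.png");t=cv2.imread("pics/top0.png")
def crop(im,x,y,w,h,k,n): cv2.imwrite(n,cv2.resize(im[y:y+h,x:x+w],None,fx=k,fy=k,interpolation=cv2.INTER_CUBIC))
crop(t,200,130,140,170,3.5,"pics/c1.png")
crop(t,360,205,120,105,6,"pics/c2.png")
crop(s,135,135,90,70,7,"pics/c3.png")
# tote mask
for n,im in(("top",t),("scene",s)):
    b,g,r_=[im[...,k].astype(int) for k in range(3)]
    m=((r_>90)&(r_-g>70)).astype(np.uint8)
    c=[x for x in cv2.findContours(m,0,2)[0] if cv2.contourArea(x)>1500]
    for x in c:
        rr=cv2.minAreaRect(x); print(n,cv2.contourArea(x),rr)
        a=cv2.approxPolyDP(x,8,True).reshape(-1,2); print(a.tolist()); print(onz(n,a,.035).round(3).tolist())
E
```

```text
top 7452.5 ((148.96258544921875, 221.49310302734375), (108.19690704345703, 73.51420593261719), 89.14490509033203)
[[183, 167], [115, 173], [113, 275], [186, 271]]
[[0.628, 0.226, 0.035], [0.594, 0.38, 0.035], [0.364, 0.334, 0.035], [0.394, 0.176, 0.035]]
scene 2964.5 ((379.75909423828125, 230.5599822998047), (62.07252883911133, 74.67729187011719), 2.726310968399048)
[[351, 192], [348, 262], [409, 269], [403, 251], [379, 248], [406, 244], [402, 228], [378, 223], [405, 221], [402, 207], [378, 197], [376, 217], [374, 203]]
[[0.394, 0.175, 0.035], [0.63, 0.223, 0.035], [0.597, 0.378, 0.035], [0.546, 0.354, 0.035], [0.559, 0.291, 0.035], [0.521, 0.358, 0.035], [0.472, 0.339, 0.035], [0.478, 0.272, 0.035], [0.445, 0.343, 0.035], [0.397, 0.327, 0.035], [0.385, 0.254, 0.035], [0.459, 0.263, 0.035], [0.411, 0.247, 0.035]]
```

View pics/c1.png

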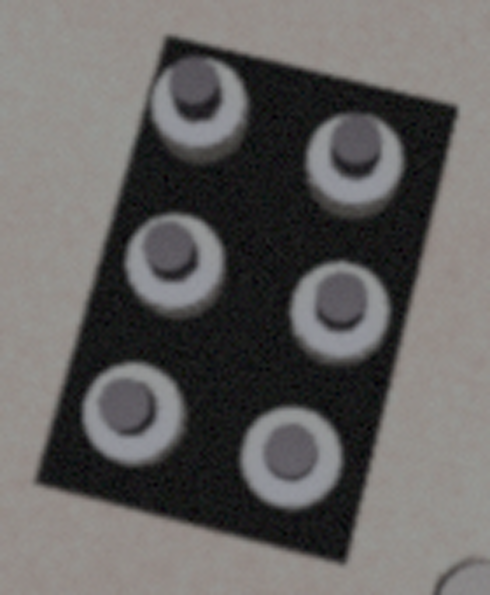

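View pics/c2.png

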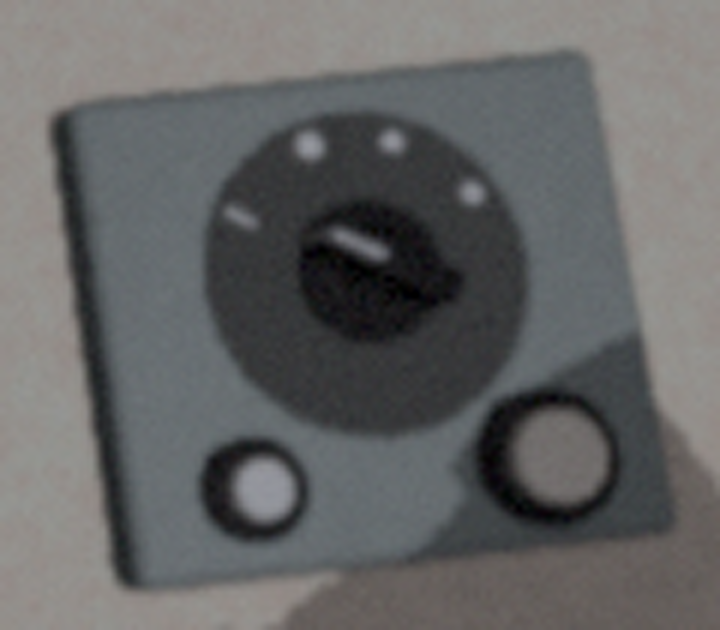

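View pics/c3.png

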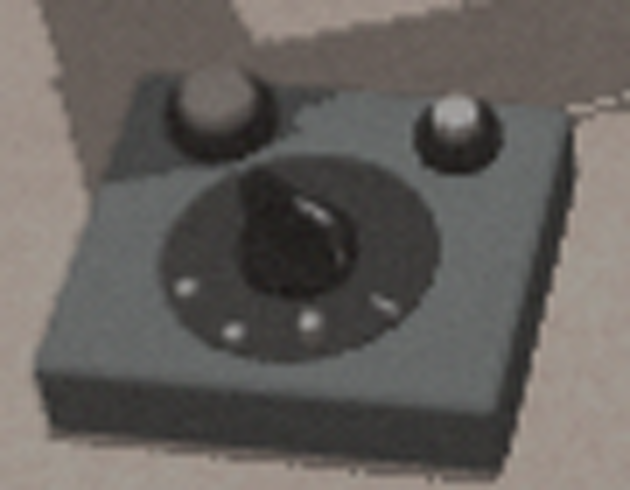

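```bash
cat >> h.py <<'E'
def bottles(n,im,dbg=None):
    hsv=cv2.cvtColor(im,cv2.COLOR_BGR2HSV)
    g=cv2.cvtColor(im,cv2.COLOR_BGR2GRAY)
    return g
E
python3 - <<'E'
from h import *
s=cv2.imread("pics/scene0.png");t=cv2.imread("pics/top0.png")
g=cv2.cvtColor(t,cv2.COLOR_BGR2GRAY)
print(g[145:180:2,240:276:2]); 
g2=cv2.cvtColor(s,cv2.COLOR_BGR2GRAY)
print(g2[165:202:2,264:294:2]);
print(t[150,256],t[163,262],t[300,300],s[176,278],s[190,275])
E
```

```text
[[143 147 136  57  17  26  26  37  37  34  19  23  28  40  72  91 124 133]
 [143 147 123  37  20  46  75  80  81  91 105  79  37  26  25  18  28  42]
 [143 144 103  43  82  83  84  87  85  87  94 135 118  61  24  24  19  26]
 [144 139  76 100 116  84  88  84  86  86  85 120 149 131  47  24  22  27]
 [143 132  82 143 114  87  88  89  88  87  83  97 147 146 106  29  23  16]
 [144 104 125 148 115  87  90  88  88  89  83  68 139 150 137  44  17  22]
 [141  92 135 148 128  78  88  87  85  85  54  57 139 147 141  74  24  25]
 [136  74 137 150 141  64  48  70  62  47  26  60 138 149 147  89  28  19]
 [119  54 129 148 146  95  32  37  35  36  43 108 148 150 137  79  23  21]
 [ 94  45 122 149 150 137  82  50  40  49  86 138 149 150 129  61  26  23]
 [ 71  27  79 142 149 149 144 126 130 136 142 150 150 142  96  58  18  23]
 [ 50  24  42 111 143 149 148 149 151 148 149 150 147 116  72  38  24  20]
 [ 28  24  24  61 102 137 145 149 149 147 148 137 100  81  62  22  23  19]
 [ 19  21  24  30  67  82 102 125 125 122 104  80  68  63  42  27  10  18]
 [ 22  23  21  16  37  61  67  75  75  67  67  69 
[... 812 characters left out ...]
 144]
 [145  43 153 154 104  50  48  48  46  51 154 156  79  45  56]
 [ 52  46 129 157 158 106  61  47  74 153 158 158  79  40  42]
 [ 41  42  90 155 156 157 154 153 154 154 158 133  62  40  42]
 [ 43  35  73  77 121 153 154 159 158 157 129  76  52  44  39]
 [ 38  42  72  75  77  79  87  89  87  81  86  73  48  41  41]
 [ 82  42  69  75  75  75  76  93  80  79  71  77  40  38  40]
 [ 85  58  43  70  73  76  75  74  74  75  76  88  40  45  41]
 [ 85  54  36  50  73  77  75  72  75  73  77  36  39  36  43]
 [ 73  75  56  42  37  46  66  64  55  41  41  39  37  40  40]
 [ 49  79 157  57  41  40  36  39  38  38  37  36  43  38  41]]
[88 83 86] [144 138 137] [136 140 146] [87 87 92] [143 144 147]
```

```bash
python3 - <<'E'
import re
s=open('h.py').read(); s=s[:s.index('def bottles')]
s+='''
def bottles(n,im):
    """white shoulder discs -> xy on z=.046+zoff; cap tops -> z=.088"""
    b,g,r_=[im[...,k].astype(int) for k in range(3)]
    m=((g>112)&(b-r_>-3)).astype(np.uint8)
    m=cv2.morphologyEx(m,cv2.MORPH_OPEN,np.ones((2,2)))
    out=[]
    for c in cv2.findContours(m,0,1)[0]:
        if cv2.contourArea(c)<60: continue
        h=cv2.convexHull(c); (u,v),rad=cv2.minEnclosingCircle(h)
        if not 9<rad<20: continue
        # cap top: grey pixels near
        q=np.zeros(m.shape,np.uint8); cv2.circle(q,(int(u),int(v)),int(rad+8),1,-1)
        k=((g>74)&(g<104)&(abs(b-r_)<12)&(b-g>-1)&(q>0)).astype(np.uint8)
        out.append((u,v,rad,h,k))
    return out
'''
open('h.py','w').write(s)
E
python3 - <<'E'
from h import *
for n in("top","scene"):
    im=cv2.imread(f"pics/{n}0.png")
    for u,v,rad,h,k in bottles(n,im):
        e=cv2.fitEllipse(h) if len(h)>5 else None
        print(n,round(u,1),round(v,1),round(rad,1),np.round(e[0],1),np.round(e[1],1),onz(n,[e[0]],.048).round(4)[0][:2])
E
```

```text
top 339.3 305.4 13.6 [338.9 305.3] [25.5 27.2] [ 0.3646 -0.1636]
top 283.7 261.2 13.9 [283.7 261.2] [27.3 27.5] [ 0.4423 -0.0346]
top 238.5 248.5 13.7 [238.4 248.4] [26.8 27.5] [0.4569 0.0673]
top 297.6 219.3 13.5 [297.7 219.2] [26.3 26.9] [ 0.5383 -0.053 ]
top 250.2 205.0 13.4 [250.5 205.4] [25.4 26.7] [0.5557 0.0554]
top 301.9 176.4 13.2 [301.8 176.3] [24.6 26.4] [ 0.6377 -0.05  ]
top 257.3 160.0 12.9 [257.3 160.2] [24.1 25.9] [0.6624 0.0558]
```

Run:
```python
from h import *
T=lambda x,y:(x/6+360-.4,y/6+205-.4); S=lambda x,y:(x/7+135-.4,y/7+135-.4)
nm=["pin","dash","stud2","stud3","keyL","keyR"]
ts=[T(309,146),T(241,217),T(391,143),T(472,194),T(265,490),T(565,455)]
ss=[S(311,320),S(384,304),S(232,331),S(187,287),S(456,115),S(213,103)]
for a,row in zip(nm,tri(ss,ts)): print(a,row.round(4))
im=cv2.imread("pics/top0.png")
# tote rectangle from ray-cast mask
P=[]
for n in("top","scene"):
    im=cv2.imread(f"pics/{n}0.png")
    b,g,r_=[im[...,k].astype(int) for k in range(3)]
    m=((r_>60)&(r_-g>40)).astype(np.uint8)
    for c in cv2.findContours(m,0,1)[0]:
        w=onz(n,c.reshape(-1,2).astype(float),.035)[:,:2]
        if cv2.contourArea(c)>1500 and .2<w[:,1].mean()<.35: print(n,cv2.minAreaRect((w*1000).astype(np.float32)))
```

```text
pin [ 0.5468 -0.3021  0.0607  0.0017]
dash [ 0.5196 -0.2827  0.0495  0.0025]
stud2 [ 0.5545 -0.3363  0.0482  0.0029]
stud3 [ 0.5391 -0.3665  0.0484  0.0015]
keyL [ 0.4213 -0.2939  0.0658  0.0015]
keyR [ 0.4473 -0.4005  0.0609  0.001 ]
top ((495.75616455078125, 276.9742431640625), (245.71966552734375, 169.8159637451172), 11.290810585021973)
scene ((495.6596984863281, 276.06011962890625), (247.11331176757812, 166.62876892089844), 11.221972465515137)
```

Request:
{"name": "play_rows", "arguments": {
  "series": [
    [[0,0,0],6.9],
    [[0,0,0],6.9],
    [[0,0,0],6.9],
    [[-0.0164,0.0376,0],0],
    [[-0.0164,0.0376,0],0],
    [[-0.0164,0.0376,0],0],
    [[-0.0164,0.0376,0],0],
    [[-0.0164,0.0376,0],0],
    [[-0.0164,0.0376,0],0],
    [[-0.0164,0.0376,0],0]
  ],
  "claw": 0.4
}}

```text
time: 0.93
position: [0.3294, -0.2968, 0.2376]
tool_rot: [0.016, 1.0, 0.008, -0.007]
ft_force: [1.8, -0.4, 0.4]
gripper_width: 0.0599
```

Run:
```python
from h import *
a=np.deg2rad(11.25);R=np.array([[np.cos(a),-np.sin(a)],[np.sin(a),np.cos(a)]])
for x in(-.08,0,.08):
    for y in(-.04,.04): print((x,y),(R@[x,y]+[.4957,.2766]).round(4))
M=np.array([[.5468,-.3021],[.5196,-.2827],[.5545,-.3363],[.5391,-.3665]])
from scipy.optimize import least_squares
print(least_squares(lambda p:np.hypot(*(M-p[:2]).T)-.05,[.5,-.33]).x)
f=least_squares(lambda p:(M-(p[:2]+.05*np.c_[np.cos(p[2]-np.array([.7,0,1.4,2.1])),np.sin(p[2]-np.array([.7,0,1.4,2.1]))])).ravel(),[.5,-.33,1]);print(f.x,f.fun.round(4))
```

```text
(-0.08, -0.04) [0.425  0.2218]
(-0.08, 0.04) [0.4094 0.3002]
(0, -0.04) [0.5035 0.2374]
(0, 0.04) [0.4879 0.3158]
(0.08, -0.04) [0.582 0.253]
(0.08, 0.04) [0.5664 0.3314]
[ 0.5049781 -0.3301594]
[ 0.50502006 -0.33007977  1.27971393] [-0.0001  0.0006  0.0002 -0.0005 -0.0002 -0.0002 -0.      0.0001]
```

```bash
cat > g.py <<'E'
import sys,numpy as np
from scipy.spatial.transform import Rotation as Rt
from station import readout
def plan(x,y,z,yaw=90.):
    """yaw: world direction of tool y (deg)"""
    s=readout.read_state();R=Rt.from_quat(s["tool_rot"]).as_matrix()
    d=R.T@(np.array([x,y,z])-s["position"]); 
    ty=np.degrees(np.arctan2(R[1,1],R[0,1]))
    t=-( (yaw-ty+90)%180-90)
    print("t",round(s["time"],2),"pos",s["position"].round(4),"tool shift",d.round(4),"turn",t.round(2),"rows",np.linalg.norm(d)/.0417,"w",s["gripper_width"].round(4),"F",s["ft_force"].round(1),"j6",s["joints"].round(2), "tilt",R[:,2].round(3))
if __name__=="__main__": plan(*map(float,sys.argv[1:]))
E
python3 g.py .4423 -.0346 .16
python3 - <<'E'
from h import *
im=vision.read_camera("top");cv2.imwrite("pics/t1.png",im)
for u,v,rad,h,k in bottles("top",im):
        e=cv2.fitEllipse(h);print(np.round(e[0],1),np.round(e[1],1),onz("top",[e[0]],.048).round(4)[0][:2])
E
```

```text
[279.2 259.4] [17.7 25.4] [ 0.4448 -0.0245]
[238.4 248.6] [27.4 28. ] [0.4566 0.0673]
[296.  218.1] [22.8 26.7] [ 0.5401 -0.0491]
[250.4 205.2] [26.2 27.3] [0.5559 0.0556]
[301.9 176.2] [25.5 26.7] [ 0.6378 -0.0501]
[257.1 159.9] [24.8 26.5] [0.6629 0.0562]Traceback (most recent call last):
  File "g.py", line 11, in <module>
    if __name__=="__main__": plan(*map(float,sys.argv[1:]))
                             ~~~~^^^^^^^^^^^^^^^^^^^^^^^^^^
  File "g.py", line 10, in plan
    print("t",round(s["time"],2),"pos",s["position"].round(4),"tool shift",d.round(4),"turn",t.round(2),"rows",np.linalg.norm(d)/.0417,"w",s["gripper_width"].round(4),"F",s["ft_force"].round(1),"j6",s["joints"].round(2), "tilt",R[:,2].round(3))
                                                                                                                                           ^^^^^^^^^^^^^^^^^^^^^^^^
AttributeError: 'float' object has no attribute 'round'
```

```bash
sed -i 's/s\["gripper_width"\].round(4)/round(s["gripper_width"],4)/' g.py; python3 g.py .4423 -.0346 .16
```

```text
t 0.98 pos [ 0.3327 -0.2917  0.2378] tool shift [-0.1038  0.2586  0.0809] turn -1.49 rows 6.957998508506615 w 0.06 F [ 1.8 -1.1  0.5] j6 [-0.27 -0.37 -0.29 -0.01 -1.67 -1.33] tilt [-0.011  0.017 -1.   ]
```

Request:
{"name": "play_rows", "arguments": {
  "series": [
    [[-0.0145,0.036,0.01],-1.5],
    [[-0.0145,0.036,0.01],0],
    [[-0.0145,0.036,0.01],0],
    [[-0.0145,0.036,0.01],0],
    [[-0.0145,0.036,0.01],0],
    [[-0.0145,0.036,0.01],0],
    [[-0.0145,0.036,0.01],0],
    [[0,0.01,0],0],
    [[0,0,0],0]
  ]
}}

```text
time: 1.73
position: [0.4328, -0.0194, 0.1681]
tool_rot: [-0.003, 1.0, 0.009, -0.005]
ft_force: [-0.2, -0.7, -0.1]
gripper_width: 0.0598
```

```bash
python3 g.py .4423 -.0346 .072
```

```text
t 1.73 pos [ 0.4328 -0.0194  0.1681] tool shift [-0.0103 -0.0169  0.0957] turn 0.33 rows 2.3436620282660643 w 0.0598 F [-0.2 -0.7 -0.1] j6 [ 0.41 -0.41 -0.45 -0.02 -1.54 -1.97] tilt [-0.01   0.017 -1.   ]
```

Request:
{"name": "play_rows", "arguments": {
  "series": [
    [[-0.005,-0.0085,0.02],0.3],
    [[-0.005,-0.0085,0.025],0],
    [[0,0,0.025],0],
    [[0,0,0.02],0],
    [[0,0,0],0]
  ]
}}

```text
time: 2.15
position: [0.4426, -0.036, 0.0752]
tool_rot: [-0.002, 1.0, 0.009, -0.004]
ft_force: [-0.2, 0.1, -1.2]
gripper_width: 0.0597
```

```bash
python3 g.py .4423 -.0346 .072
```

```text
t 2.15 pos [ 0.4426 -0.036   0.0752] tool shift [0.0003 0.0014 0.0032] turn 0.2 rows 0.08350752362049682 w 0.0597 F [-0.2  0.1 -1.2] j6 [ 0.36 -0.35 -0.57 -0.02 -1.35 -1.92] tilt [-0.008  0.018 -1.   ]
```

Request:
{"name": "play_rows", "arguments": {
  "series": [
    [[0,0,0.003],0],
    [[0,0,0],0],
    [[0,0,0],0],
    [[0,0,0],0],
    [[0,0,0],0]
  ],
  "claw": -1
}}

```text
time: 2.57
position: [0.4432, -0.0375, 0.0752]
tool_rot: [-0.001, 1.0, 0.009, -0.003]
ft_force: [0.4, -0.5, -3.0]
gripper_width: 0.0306
```

Request:
{"name": "play_rows", "arguments": {
  "series": [
    [[0,0,-0.02],0],
    [[0,0,-0.04],0],
    [[0,0,-0.04],0],
    [[0,0,-0.02],0],
    [[0,0,0],0]
  ]
}}

```text
time: 2.98
position: [0.442, -0.0404, 0.1994]
tool_rot: [-0.001, 1.0, 0.009, -0.005]
ft_force: [0.1, -0.3, -2.8]
gripper_width: 0.0305
```

```bash
python3 g.py .5664 .3314 .195
python3 - <<'E'
from h import *
im=vision.read_camera("scene");cv2.imwrite("pics/s2.png",im)
E
```

```text
t 2.98 pos [ 0.442  -0.0404  0.1994] tool shift [-0.125   0.3715  0.0097] turn 0.08 rows 9.403402356415 w 0.0305 F [ 0.1 -0.3 -2.8] j6 [ 0.35 -0.38 -0.37 -0.02 -1.59 -1.92] tilt [-0.01   0.018 -1.   ]
```

View pics/s2.png

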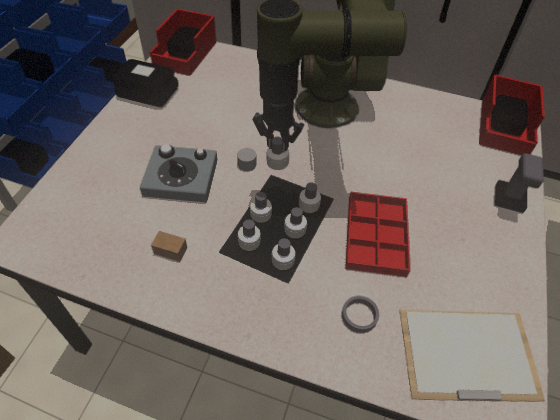

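Request:
{"name": "play_rows", "arguments": {
  "series": [
    [[-0.007,0.02,0],0],
    [[-0.0125,0.037,0],0],
    [[-0.0125,0.037,0],0],
    [[-0.0125,0.037,0],0],
    [[-0.0125,0.037,0],0],
    [[-0.0125,0.037,0],0],
    [[-0.0125,0.037,0],0],
    [[-0.0125,0.037,0],0],
    [[-0.0125,0.037,0],0],
    [[-0.01,0.03,0],0],
    [[-0.005,0.015,0],0],
    [[0,0,0],0],
    [[0,0,0],0]
  ]
}}

```text
time: 4.12
position: [0.5597, 0.3375, 0.1747]
tool_rot: [0.0, 1.0, 0.003, -0.019]
ft_force: [-0.0, -1.0, -2.7]
gripper_width: 0.0309
```

```bash
python3 g.py .5664 .3314 .078
```

```text
t 4.12 pos [0.5597 0.3375 0.1747] tool shift [-0.0104 -0.0066  0.0963] turn -0.05 rows 2.3293020536980773 w 0.0309 F [-0.  -1.  -2.7] j6 [ 0.83  0.21  0.15 -0.03 -1.53 -2.4 ] tilt [-0.038  0.006 -0.999]
```

Request:
{"name": "play_rows", "arguments": {
  "series": [
    [[-0.0065,-0.0033,0.0],0],
    [[-0.0065,-0.0033,0],0],
    [[0,0,0],0],
    [[0,0,0],0]
  ]
}}

```text
time: 4.45
position: [0.5726, 0.3275, 0.1703]
tool_rot: [0.001, 1.0, 0.001, -0.021]
ft_force: [0.1, 0.2, -2.7]
gripper_width: 0.0307
```

```bash
python3 g.py .5691 .3310 .078
```

```text
t 4.45 pos [0.5726 0.3275 0.1703] tool shift [-0.0004  0.0033  0.0923] turn -0.12 rows 2.215548413868382 w 0.0307 F [ 0.1  0.2 -2.7] j6 [ 0.8   0.23  0.17 -0.03 -1.53 -2.38] tilt [-0.043  0.002 -0.999]
```

Request:
{"name": "play_rows", "arguments": {
  "series": [
    [[0,0.0015,0.025],0],
    [[0,0.0015,0.035],0],
    [[0,0,0.023],0],
    [[0,0,0.003],0]
  ]
}}

```text
time: 4.78
position: [0.5745, 0.3299, 0.0983]
tool_rot: [0.002, 1.0, 0.006, -0.012]
ft_force: [-4.5, -0.6, 8.3]
gripper_width: 0.0309
```

```bash
python3 g.py .5694 .3310 .078
```

```text
t 4.78 pos [0.5745 0.3299 0.0983] tool shift [0.0046 0.0008 0.0205] turn -0.24 rows 0.5031954490225331 w 0.0309 F [-4.5 -0.6  8.3] j6 [ 0.81  0.25  0.05 -0.03 -1.38 -2.38] tilt [-0.024  0.013 -1.   ]
```

Request:
{"name": "play_rows", "arguments": {
  "series": [
    [[0.003,0,-0.012],0],
    [[0.005,0,-0.003],0],
    [[0,0,0],0]
  ]
}}

```text
time: 5.03
position: [0.5667, 0.3283, 0.1172]
tool_rot: [0.003, 1.0, 0.007, -0.011]
ft_force: [-0.1, -1.5, -3.0]
gripper_width: 0.0306
```

```bash
python3 g.py .568 .3310 .078
```

```text
t 5.03 pos [0.5667 0.3283 0.1172] tool shift [-0.0021  0.0021  0.0392] turn -0.34 rows 0.9417225678327541 w 0.0306 F [-0.1 -1.5 -3. ] j6 [ 0.82  0.22  0.05 -0.03 -1.41 -2.39] tilt [-0.022  0.015 -1.   ]
```

Request:
{"name": "play_rows", "arguments": {
  "series": [
    [[-0.0005,0.002,0.018],-0.3],
    [[0,0.0005,0.018],0],
    [[0,0,0.003],0]
  ]
}}

```text
time: 5.28
position: [0.5678, 0.3321, 0.082]
tool_rot: [0.001, 1.0, 0.01, -0.008]
ft_force: [-0.8, -0.6, -3.7]
gripper_width: 0.0307
```

```bash
python3 g.py .568 .3310 .078
```

```text
t 5.28 pos [0.5678 0.3321 0.082 ] tool shift [-0.0003 -0.0012  0.004 ] turn -0.08 rows 0.10048759209643889 w 0.0307 F [-0.8 -0.6 -3.7] j6 [ 0.82  0.24  0.   -0.03 -1.34 -2.38] tilt [-0.016  0.021 -1.   ]
```

Request:
{"name": "play_rows", "arguments": {
  "series": [
    [[0,0,0.004],0],
    [[0,0,0],0]
  ]
}}

```text
time: 5.45
position: [0.5674, 0.3315, 0.0774]
tool_rot: [0.001, 1.0, 0.01, -0.008]
ft_force: [-0.2, 0.1, -3.1]
gripper_width: 0.0304
```

Request:
{"name": "play_rows", "arguments": {
  "series": [
    [[0,0,0],0],
    [[0,0,0],0],
    [[0,0,0],0],
    [[0,0,-0.02],0],
    [[0,0,-0.04],0],
    [[0,0,-0.04],0]
  ],
  "claw": 0.3
}}

```text
time: 5.95
position: [0.5676, 0.3279, 0.1755]
tool_rot: [0.001, 1.0, 0.007, -0.012]
ft_force: [0.7, 0.7, 0.6]
gripper_width: 0.0557
```

```bash
python3 g.py .4569 .0673 .16
cat > look.py <<'E'
from h import *
import sys
tag=sys.argv[1]
im=vision.read_camera("top");cv2.imwrite(f"pics/{tag}.png",im)
for u,v,rad,h,k in bottles("top",im):
        if len(h)<5: continue
        e=cv2.fitEllipse(h);print(np.round(e[0],1),np.round(e[1],1),onz("top",[e[0]],.048).round(4)[0][:2])
E
python3 look.py t3
```

```text
t 5.95 pos [0.5676 0.3279 0.1755] tool shift [ 0.1098 -0.2611  0.0147] turn -0.12 rows 6.800787467094269 w 0.0557 F [0.7 0.7 0.6] j6 [ 0.81  0.2   0.14 -0.03 -1.51 -2.39] tilt [-0.024  0.013 -1.   ]
[339.  305.2] [24.9 26.7] [ 0.3649 -0.1637]
[238.4 248.5] [27.  27.5] [0.4568 0.0672]
[297.7 219.2] [26.4 27. ] [ 0.5382 -0.0531]
[250.4 205.4] [25.7 26.8] [0.5556 0.0556]
[301.9 176.2] [25.  26.5] [ 0.6379 -0.0502]
[257.2 160.2] [24.2 26.3] [0.6624 0.0559]
[ 22.3 149.4] [16.5 33.4] [0.6186 0.6044]
```

View pics/t3.png

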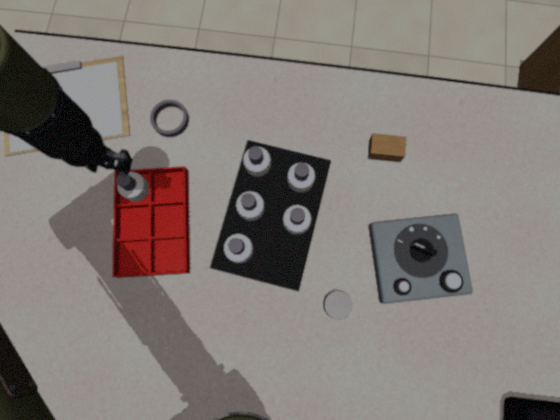

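Request:
{"name": "play_rows", "arguments": {
  "series": [
    [[0.007,-0.017,0],0],
    [[0.0155,-0.037,0],0],
    [[0.0155,-0.037,0],0],
    [[0.0155,-0.037,0],0],
    [[0.0155,-0.037,0],0],
    [[0.0155,-0.037,0.005],0],
    [[0.0155,-0.037,0.005],0],
    [[0.008,-0.018,0.005],0],
    [[0,0,0],0]
  ]
}}

```text
time: 6.75
position: [0.4631, 0.0658, 0.1801]
tool_rot: [-0.001, 1.0, 0.018, 0.009]
ft_force: [0.8, 0.2, 0.7]
gripper_width: 0.0559
```

```bash
python3 g.py .4568 .0672 .072
```

```text
t 6.75 pos [0.4631 0.0658 0.1801] tool shift [ 0.0083 -0.0024  0.1079] turn 0.15 rows 2.595968850171484 w 0.0559 F [0.8 0.2 0.7] j6 [ 0.56 -0.34 -0.37 -0.02 -1.51 -2.13] tilt [ 0.018  0.035 -0.999]
```

Request:
{"name": "play_rows", "arguments": {
  "series": [
    [[0.004,-0.001,0.025],0],
    [[0.004,-0.001,0.032],0],
    [[0,0,0.032],0],
    [[0,0,0.019],0],
    [[0,0,0],0]
  ]
}}

```text
time: 7.17
position: [0.4617, 0.0679, 0.0773]
tool_rot: [0.0, 1.0, 0.022, 0.019]
ft_force: [-0.1, 0.2, 0.2]
gripper_width: 0.0554
```

```bash
python3 g.py .4568 .0672 .072
```

```text
t 7.17 pos [0.4617 0.0679 0.0773] tool shift [ 0.0051 -0.0009  0.0051] turn -0.01 rows 0.17406412593468187 w 0.0554 F [-0.1  0.2  0.2] j6 [ 0.57 -0.33 -0.55 -0.02 -1.29 -2.14] tilt [ 0.038  0.044 -0.998]
```

Request:
{"name": "play_rows", "arguments": {
  "series": [
    [[0.005,-0.001,0.004],0],
    [[0,0,0],0]
  ]
}}

```text
time: 7.33
position: [0.4574, 0.0675, 0.0747]
tool_rot: [0.0, 1.0, 0.022, 0.02]
ft_force: [0.2, -0.5, 0.1]
gripper_width: 0.0553
```

Request:
{"name": "play_rows", "arguments": {
  "series": [
    [[0,0,0],0],
    [[0,0,0],0],
    [[0,0,0],0],
    [[0,0,0],0],
    [[0,0,-0.02],0],
    [[0,0,-0.04],0],
    [[0,0,-0.04],0],
    [[0,0,-0.015],0],
    [[0,0,0],0]
  ],
  "claw": -1
}}

```text
time: 8.08
position: [0.4526, 0.0626, 0.1976]
tool_rot: [0.0, 1.0, 0.023, 0.021]
ft_force: [0.8, 0.2, -2.2]
gripper_width: 0.0304
```

```bash
python3 g.py .4879 .3158 .19
```

```text
t 8.08 pos [0.4526 0.0626 0.1976] tool shift [-0.0348  0.2526  0.0205] turn 0.05 rows 6.133593984693946 w 0.0304 F [ 0.8  0.2 -2.2] j6 [ 0.57 -0.4  -0.39 -0.02 -1.53 -2.14] tilt [ 0.041  0.045 -0.998]
```

Request:
{"name": "play_rows", "arguments": {
  "series": [
    [[-0.002,0.018,0],0],
    [[-0.005,0.036,0],0],
    [[-0.005,0.036,0],0],
    [[-0.005,0.036,0],0],
    [[-0.005,0.036,0],0],
    [[-0.005,0.036,0],0],
    [[-0.005,0.036,0],0],
    [[-0.002,0.015,0],0],
    [[0,0,0],0]
  ]
}}

```text
time: 8.83
position: [0.4855, 0.3223, 0.2002]
tool_rot: [0.002, 1.0, 0.022, 0.017]
ft_force: [0.4, -0.9, -2.0]
gripper_width: 0.0301
```

```bash
python3 g.py .4879 .3158 .078
```

```text
t 8.83 pos [0.4855 0.3223 0.2002] tool shift [ 0.0017 -0.0118  0.1218] turn -0.23 rows 2.935531435937321 w 0.0301 F [ 0.4 -0.9 -2. ] j6 [ 0.93 -0.05 -0.1   0.   -1.47 -2.51] tilt [ 0.034  0.044 -0.998]
```

```bash
cat >> g.py <<'E'
    # also: target for held bottle's bottom (70.7 mm ahead of TCP)
    s=readout.read_state();R=Rt.from_quat(s["tool_rot"]).as_matrix()
    a=list(map(float,sys.argv[1:4])); b=s["position"]+.0707*R[:,2]
    print("bottom",b.round(4),"bottom shift (z to .006)",(R.T@(np.array([a[0],a[1],.006])-b)).round(4))
E
python3 g.py .4879 .3158 .078
```

```text
File "g.py", line 13
    s=readout.read_state();R=Rt.from_quat(s["tool_rot"]).as_matrix()
IndentationError: unexpected indent
```

Request:
{"name": "play_rows", "arguments": {
  "series": [
    [[0.002,-0.007,0.025],0],
    [[0.002,-0.008,0.03],0],
    [[0,0,0.02],0],
    [[0,0,0],0]
  ]
}}

```text
time: 9.17
position: [0.4821, 0.3108, 0.1159]
tool_rot: [0.001, 1.0, 0.02, 0.015]
ft_force: [-0.5, -0.1, -3.2]
gripper_width: 0.0303
```

```bash
python3 g.py .4879 .3158 .078
```

```text
File "g.py", line 13
    s=readout.read_state();R=Rt.from_quat(s["tool_rot"]).as_matrix()
IndentationError: unexpected indent
```

```bash
sed -i 's/^if __name__.*/if __name__=="__main__":\n    plan(*map(float,sys.argv[1:]))/' g.py; python3 g.py .4879 .3158 .078
```

```text
t 9.17 pos [0.4821 0.3108 0.1159] tool shift [-0.0047  0.0035  0.0382] turn -0.12 rows 0.9271970576111076 w 0.0303 F [-0.5 -0.1 -3.2] j6 [ 0.92 -0.05 -0.24 -0.   -1.32 -2.49] tilt [ 0.029  0.041 -0.999]
bottom [0.4842 0.3136 0.0453] bottom shift (z to .006) [-0.0026  0.0006  0.0394]
```

Request:
{"name": "play_rows", "arguments": {
  "series": [
    [[-0.0026,0.0005,0.015],0],
    [[0,0,0.015],0],
    [[0,0,0.008],0],
    [[0,0,0],0]
  ]
}}

```text
time: 9.5
position: [0.487, 0.3116, 0.0805]
tool_rot: [0.001, 1.0, 0.02, 0.016]
ft_force: [0.3, 0.6, -1.2]
gripper_width: 0.0305
```

```bash
python3 g.py .4879 .3158 .078
```

```text
t 9.5 pos [0.487  0.3116 0.0805] tool shift [-0.0008  0.004   0.0027] turn -0.11 rows 0.11878168124999602 w 0.0305 F [ 0.3  0.6 -1.2] j6 [ 0.92 -0.01 -0.28  0.   -1.25 -2.49] tilt [ 0.032  0.04  -0.999]
bottom [0.4893 0.3145 0.0099] bottom shift (z to .006) [0.0015 0.0011 0.0039]
```

Request:
{"name": "play_rows", "arguments": {
  "series": [
    [[0.001,0.001,0.003],0],
    [[0,0,0],0]
  ]
}}

```text
time: 9.67
position: [0.487, 0.3128, 0.0802]
tool_rot: [0.001, 1.0, 0.021, 0.018]
ft_force: [-0.8, 0.3, -2.3]
gripper_width: 0.0303
```

Request:
{"name": "play_rows", "arguments": {
  "series": [
    [[0,0,0],0],
    [[0,0,0],0],
    [[0,0,0],0],
    [[0,0,-0.02],0],
    [[0,0,-0.04],0],
    [[0,0,-0.03],0]
  ],
  "claw": 0.3
}}

```text
time: 10.17
position: [0.4815, 0.3068, 0.1657]
tool_rot: [0.002, 1.0, 0.017, 0.013]
ft_force: [0.4, 0.4, 1.0]
gripper_width: 0.0555
```

```bash
python3 look.py t4;python3 g.py .5556 .0556 .072
```

```text
[337.7 305.8] [24.1 27.1] [ 0.3633 -0.1611]
[297.7 219.2] [26.4 26.9] [ 0.5382 -0.0531]
[250.4 205.4] [25.7 26.7] [0.5557 0.0555]
[136.5 181.2] [12.5 18.2] [0.5775 0.3208]
[301.9 176.3] [24.7 26.5] [ 0.6377 -0.0501]
[257.2 160.2] [24.4 26. ] [0.6624 0.0559]
t 10.22 pos [0.4834 0.3078 0.1724] tool shift [-0.0699 -0.2557  0.0929] turn -0.15 rows 6.736156681622636 w 0.0553 F [0.7 0.2 6.6] j6 [ 0.92 -0.07 -0.16  0.   -1.43 -2.49] tilt [ 0.033  0.039 -0.999]
bottom [0.4857 0.3105 0.1018] bottom shift (z to .006) [-0.0677 -0.2583  0.0881]
```

Request:
{"name": "play_rows", "arguments": {
  "series": [
    [[-0.005,-0.018,0],0],
    [[-0.01,-0.036,0],0],
    [[-0.01,-0.036,0],0],
    [[-0.01,-0.036,0],0],
    [[-0.01,-0.036,0],0],
    [[-0.01,-0.036,0],0],
    [[-0.01,-0.036,0],0],
    [[-0.005,-0.018,0],0],
    [[0,0,0],0]
  ]
}}

```text
time: 10.97
position: [0.5573, 0.0484, 0.1693]
tool_rot: [-0.001, 0.999, 0.024, 0.022]
ft_force: [-0.8, 0.3, 0.2]
gripper_width: 0.0556
```

```bash
python3 g.py .5556 .0556 .074
```

```text
t 10.97 pos [0.5573 0.0484 0.1693] tool shift [0.0059 0.0027 0.0954] turn 0.23 rows 2.292575574033582 w 0.0556 F [-0.8  0.3  0.2] j6 [ 0.43 -0.1  -0.19 -0.03 -1.42 -1.99] tilt [ 0.044  0.048 -0.998]
bottom [0.5604 0.0518 0.0988] bottom shift (z to .006) [ 0.0089 -0.0006  0.0925]
```

View pics/t4.png

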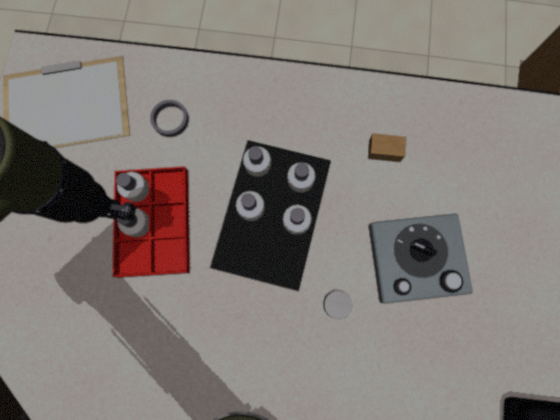

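Request:
{"name": "play_rows", "arguments": {
  "series": [
    [[0.003,0.0015,0.02],0],
    [[0.003,0.0015,0.02],0],
    [[0,0,0.02],0],
    [[0,0,0.02],0],
    [[0,0,0.012],0],
    [[0,0,0],0]
  ]
}}

```text
time: 11.47
position: [0.5568, 0.0556, 0.0752]
tool_rot: [0.001, 0.999, 0.025, 0.025]
ft_force: [-0.2, -0.5, 0.6]
gripper_width: 0.0554
```

```bash
python3 g.py .5556 .0556 .073
```

```text
t 11.47 pos [0.5568 0.0556 0.0752] tool shift [ 0.0013 -0.0002  0.0022] turn -0.03 rows 0.0608082601680298 w 0.0554 F [-0.2 -0.5  0.6] j6 [ 0.44 -0.06 -0.33 -0.03 -1.24 -2.01] tilt [ 0.05   0.05  -0.998]
bottom [0.5603 0.0592 0.0047] bottom shift (z to .006) [ 0.0047 -0.0035 -0.0017]
```

Request:
{"name": "play_rows", "arguments": {
  "series": [
    [[0.001,0,0.002],0],
    [[0,0,0],0],
    [[0,0,0],0],
    [[0,0,0],0],
    [[0,0,0],0],
    [[0,0,-0.02],0],
    [[0,0,-0.03],0],
    [[0,0,-0.03],0],
    [[0,0,-0.03],0],
    [[0,0,-0.01],0],
    [[0,0,0],0]
  ],
  "claw": -1
}}

```text
time: 12.38
position: [0.5486, 0.0507, 0.1989]
tool_rot: [0.001, 0.999, 0.026, 0.024]
ft_force: [0.4, 0.2, -1.5]
gripper_width: 0.0309
```

```bash
python3 g.py .582 .253 .195
```

```text
t 12.38 pos [0.5486 0.0507 0.1989] tool shift [-0.0327  0.2019  0.0159] turn 0.01 rows 4.918902026868075 w 0.0309 F [ 0.4  0.2 -1.5] j6 [ 0.44 -0.14 -0.17 -0.03 -1.47 -2.01] tilt [ 0.048  0.051 -0.998]
bottom [0.552  0.0543 0.1284] bottom shift (z to .006) [-0.0236  0.1921  0.1338]
```

Request:
{"name": "play_rows", "arguments": {
  "series": [
    [[-0.0015,0.012,0],0],
    [[-0.003,0.024,0],0],
    [[-0.003,0.024,0],0],
    [[-0.003,0.024,0],0],
    [[-0.003,0.024,0],0],
    [[-0.003,0.024,0],0],
    [[-0.003,0.024,0],0],
    [[-0.003,0.024,0],0],
    [[-0.001,0.012,0],0],
    [[0,0,0],0]
  ]
}}

```text
time: 13.22
position: [0.5687, 0.2549, 0.1933]
tool_rot: [0.002, 1.0, 0.024, 0.016]
ft_force: [0.1, 0.0, -1.5]
gripper_width: 0.0303
```

```bash
python3 g.py .582 .253 .078
```

```text
t 13.22 pos [0.5687 0.2549 0.1933] tool shift [-0.0097 -0.0073  0.1155] turn -0.19 rows 2.7848579681982644 w 0.0303 F [ 0.1  0.  -1.5] j6 [ 0.73  0.06  0.01 -0.01 -1.47 -2.31] tilt [ 0.032  0.047 -0.998]
bottom [0.5709 0.2582 0.1228] bottom shift (z to .006) [-0.0074 -0.0107  0.1167]
```

Request:
{"name": "play_rows", "arguments": {
  "series": [
    [[-0.004,-0.006,0.02],0],
    [[-0.004,-0.005,0.02],0],
    [[0,0,0.02],0],
    [[0,0,0.015],0],
    [[0,0,0],0]
  ]
}}

```text
time: 13.63
position: [0.5769, 0.2471, 0.1091]
tool_rot: [0.001, 1.0, 0.022, 0.013]
ft_force: [-0.8, -0.5, -2.4]
gripper_width: 0.0304
```

```bash
python3 g.py .582 .253 .078
```

```text
t 13.63 pos [0.5769 0.2471 0.1091] tool shift [-0.0043  0.0045  0.0315] turn -0.12 rows 0.769617967691707 w 0.0304 F [-0.8 -0.5 -2.4] j6 [ 0.71  0.11 -0.09 -0.02 -1.32 -2.28] tilt [ 0.025  0.044 -0.999]
bottom [0.5787 0.2503 0.0385] bottom shift (z to .006) [-0.0025  0.0013  0.0327]
```

Request:
{"name": "play_rows", "arguments": {
  "series": [
    [[-0.0025,0.001,0.012],0],
    [[0,0,0.012],0],
    [[0,0,0.006],0],
    [[0,0,0],0]
  ]
}}

```text
time: 13.97
position: [0.5801, 0.2484, 0.0761]
tool_rot: [0.002, 1.0, 0.022, 0.012]
ft_force: [0.6, 0.6, -2.6]
gripper_width: 0.0305
```

```bash
python3 g.py .582 .253 .078
```

```text
t 13.97 pos [0.5801 0.2484 0.0761] tool shift [-0.0019  0.0047 -0.0017] turn -0.19 rows 0.1276205153073659 w 0.0305 F [ 0.6  0.6 -2.6] j6 [ 0.71  0.14 -0.12 -0.02 -1.27 -2.28] tilt [ 0.024  0.043 -0.999]
bottom [0.5818 0.2514 0.0055] bottom shift (z to .006) [-0.0002  0.0016 -0.0004]
```

Request:
{"name": "play_rows", "arguments": {
  "series": [
    [[0,0,0],0],
    [[0,0,0],0],
    [[0,0,-0.002],0],
    [[0,0,-0.02],0],
    [[0,0,-0.03],0],
    [[0,0,-0.03],0],
    [[0,0,-0.015],0]
  ],
  "claw": 0.3
}}

```text
time: 14.55
position: [0.5779, 0.2437, 0.1784]
tool_rot: [0.002, 1.0, 0.021, 0.013]
ft_force: [-0.0, -0.2, 1.9]
gripper_width: 0.0556
```

```bash
python3 look.py t5;python3 g.py .6624 .0559 .072
```

```text
[338.1 305.9] [24.5 27. ] [ 0.3631 -0.162 ]
[297.6 219.3] [26.8 27.4] [ 0.538 -0.053]
[302.  176.3] [25.4 26.7] [ 0.6377 -0.0503]
[257.1 159.9] [24.7 26.5] [0.663  0.0562]
[112.6  71.2] [12.2 24.5] [0.8414 0.437 ]
t 14.6 pos [0.5789 0.244  0.1816] tool shift [-0.081  -0.1926  0.1037] turn -0.14 rows 5.5930827622662 w 0.0553 F [ 0.4 -0.3  3.3] j6 [ 0.71  0.08  0.01 -0.01 -1.45 -2.28] tilt [ 0.03   0.044 -0.999]
bottom [0.581  0.2472 0.111 ] bottom shift (z to .006) [-0.079  -0.1955  0.0989]
```

View pics/t5.png

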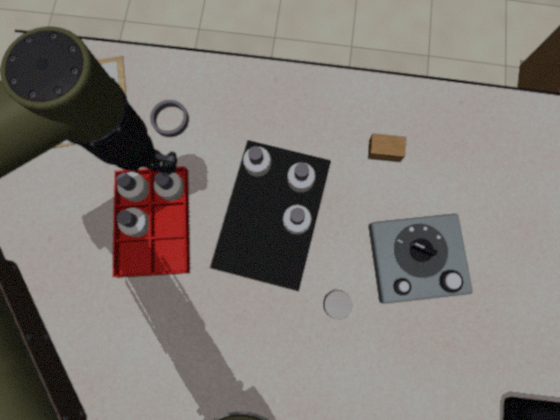

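Three bottles stand in the tote's cells at (132,186), (131,222) and (168,186), and three remain on the mat. Next is the far-left one at (257,160).

Request:
{"name": "play_rows", "arguments": {
  "series": [
    [[-0.005,-0.012,0],0],
    [[-0.01,-0.025,0],0],
    [[-0.01,-0.025,0],0],
    [[-0.01,-0.025,0],0],
    [[-0.01,-0.025,0],0],
    [[-0.01,-0.025,0],0],
    [[-0.01,-0.025,0],0],
    [[-0.009,-0.02,0],0],
    [[-0.004,-0.008,0],0],
    [[0,0,0],0]
  ]
}}

```text
time: 15.43
position: [0.6637, 0.044, 0.1888]
tool_rot: [-0.0, 0.999, 0.026, 0.025]
ft_force: [0.3, 0.2, -0.1]
gripper_width: 0.0551
```

```bash
python3 g.py .6626 .056 .073
```

```text
t 15.43 pos [0.6637 0.044  0.1888] tool shift [0.0069 0.006  0.1161] turn 0.11 rows 2.7926469659895115 w 0.0551 F [ 0.3  0.2 -0.1] j6 [ 0.35  0.17  0.12 -0.03 -1.46 -1.92] tilt [ 0.05   0.052 -0.997]
bottom [0.6672 0.0477 0.1183] bottom shift (z to .006) [0.0103 0.0025 0.1122]
```

Request:
{"name": "play_rows", "arguments": {
  "series": [
    [[0.0035,0.003,0.02],0],
    [[0.0035,0.003,0.025],0],
    [[0,0,0.025],0],
    [[0,0,0.02],0],
    [[0,0,0.012],0],
    [[0,0,0],0]
  ]
}}

```text
time: 15.93
position: [0.6632, 0.0581, 0.0885]
tool_rot: [-0.0, 0.999, 0.027, 0.03]
ft_force: [-0.1, 0.4, -0.1]
gripper_width: 0.0555
```

```bash
python3 g.py .6626 .056 .073
```

```text
t 15.93 pos [0.6632 0.0581 0.0885] tool shift [ 0.0015 -0.003   0.0153] turn 0.15 rows 0.37520330997700196 w 0.0555 F [-0.1  0.4 -0.1] j6 [ 0.37  0.2  -0.03 -0.03 -1.27 -1.93] tilt [ 0.059  0.054 -0.997]
bottom [0.6674 0.062  0.018 ] bottom shift (z to .006) [ 0.0055 -0.0066  0.0114]
```

Request:
{"name": "play_rows", "arguments": {
  "series": [
    [[0.0015,-0.003,0.012],0],
    [[0,0,0.001],0]
  ]
}}

```text
time: 16.1
position: [0.6627, 0.0568, 0.0759]
tool_rot: [-0.001, 0.999, 0.027, 0.031]
ft_force: [-0.4, 0.2, -1.8]
gripper_width: 0.0556
```

Request:
{"name": "play_rows", "arguments": {
  "series": [
    [[0,0,0],0],
    [[0,0,0],0],
    [[0,0,0],0],
    [[0,0,0],0],
    [[0,0,-0.02],0],
    [[0,0,-0.03],0],
    [[0,0,-0.03],0],
    [[0,0,-0.03],0],
    [[0,0,-0.01],0],
    [[0,0,0],0]
  ],
  "claw": -1
}}

```text
time: 16.93
position: [0.6544, 0.0498, 0.2011]
tool_rot: [-0.001, 0.999, 0.028, 0.03]
ft_force: [0.4, 0.2, -2.1]
gripper_width: 0.0303
```

```bash
python3 g.py .5035 .2374 .195
```

```text
t 16.93 pos [0.6544 0.0498 0.2011] tool shift [0.151  0.1874 0.0075] turn 0.18 rows 5.774994514303134 w 0.0303 F [ 0.4  0.2 -2.1] j6 [ 0.36  0.13  0.11 -0.03 -1.47 -1.93] tilt [ 0.059  0.056 -0.997]
bottom [0.6586 0.0537 0.1306] bottom shift (z to .006) [0.1622 0.177  0.1252]
```

Request:
{"name": "play_rows", "arguments": {
  "series": [
    [[0.009,0.01,0],0],
    [[0.019,0.0205,0],0],
    [[0.019,0.0205,0],0],
    [[0.019,0.0205,0],0],
    [[0.019,0.0205,0],0],
    [[0.019,0.0205,0],0],
    [[0.019,0.0205,0],0],
    [[0.019,0.0205,0],0],
    [[0.01,0.01,0],0],
    [[0,0,0],0]
  ]
}}

```text
time: 17.77
position: [0.4887, 0.2205, 0.1829]
tool_rot: [0.001, 0.999, 0.026, 0.02]
ft_force: [0.3, -0.1, -1.8]
gripper_width: 0.0304
```

```bash
python3 g.py .5035 .2374 .078
```

```text
t 17.77 pos [0.4887 0.2205 0.1829] tool shift [-0.0105  0.0115  0.1062] turn -0.1 rows 2.5731751942099983 w 0.0304 F [ 0.3 -0.1 -1.8] j6 [ 0.79 -0.18 -0.24 -0.01 -1.44 -2.37] tilt [ 0.04   0.052 -0.998]
bottom [0.4915 0.2241 0.1124] bottom shift (z to .006) [-0.0077  0.0078  0.1073]
```

Request:
{"name": "play_rows", "arguments": {
  "series": [
    [[-0.004,0.004,0.015],0],
    [[-0.004,0.004,0.02],0],
    [[0,0,0.02],0],
    [[0,0,0.015],0],
    [[0,0,0],0]
  ]
}}

```text
time: 18.18
position: [0.4965, 0.2328, 0.1053]
tool_rot: [-0.0, 1.0, 0.025, 0.017]
ft_force: [0.2, -0.2, -2.4]
gripper_width: 0.0307
```

```bash
python3 g.py .5035 .2374 .078
```

```text
t 18.18 pos [0.4965 0.2328 0.1053] tool shift [-0.006   0.0032  0.0277] turn 0.1 rows 0.6845674921012441 w 0.0307 F [ 0.2 -0.2 -2.4] j6 [ 0.8  -0.11 -0.32 -0.01 -1.3  -2.37] tilt [ 0.035  0.051 -0.998]
bottom [0.499  0.2364 0.0347] bottom shift (z to .006) [-0.0035 -0.0004  0.0289]
```

Request:
{"name": "play_rows", "arguments": {
  "series": [
    [[-0.0035,-0.0005,0.01],0],
    [[0,0,0.01],0],
    [[0,0,0.006],0],
    [[0,0,0],0]
  ]
}}

```text
time: 18.52
position: [0.5026, 0.2332, 0.0799]
tool_rot: [-0.0, 1.0, 0.025, 0.019]
ft_force: [0.0, 0.6, -1.2]
gripper_width: 0.0302
```

```bash
python3 g.py .5035 .2374 .078
```

```text
t 18.52 pos [0.5026 0.2332 0.0799] tool shift [-0.0008  0.0041  0.0022] turn 0.1 rows 0.11341215204862601 w 0.0302 F [ 0.   0.6 -1.2] j6 [ 0.79 -0.08 -0.34 -0.01 -1.25 -2.36] tilt [ 0.038  0.05  -0.998]
bottom [0.5053 0.2367 0.0094] bottom shift (z to .006) [0.0019 0.0005 0.0033]
```

Request:
{"name": "play_rows", "arguments": {
  "series": [
    [[0.001,0,0.003],0],
    [[0,0,0],0]
  ]
}}

```text
time: 18.68
position: [0.5032, 0.2336, 0.0801]
tool_rot: [-0.001, 0.999, 0.026, 0.021]
ft_force: [-0.2, 0.1, -3.2]
gripper_width: 0.0305
```

Request:
{"name": "play_rows", "arguments": {
  "series": [
    [[0,0,0],0],
    [[0,0,0],0],
    [[0,0,-0.002],0],
    [[0,0,-0.02],0],
    [[0,0,-0.03],0],
    [[0,0,-0.03],0],
    [[0,0,-0.015],0]
  ],
  "claw": 0.3
}}

```text
time: 19.27
position: [0.4978, 0.227, 0.1756]
tool_rot: [-0.0, 1.0, 0.024, 0.018]
ft_force: [0.6, 0.0, 0.2]
gripper_width: 0.0556
```

```bash
python3 look.py t6;python3 g.py .538 -.053 .072
```

```text
[335.8 306.5] [19.6 22.3] [ 0.3613 -0.1571]
[297.6 219.3] [26.9 27.2] [ 0.538 -0.053]
[301.9 176.2] [25.4 26.5] [ 0.6378 -0.0501]
t 19.32 pos [0.4986 0.2274 0.1782] tool shift [-0.0354 -0.2853  0.0937] turn 0.07 rows 7.251290088824609 w 0.0555 F [ 0.3 -0.8  2.9] j6 [ 0.79 -0.15 -0.22 -0.01 -1.43 -2.36] tilt [ 0.04   0.049 -0.998]
bottom [0.5014 0.2308 0.1076] bottom shift (z to .006) [-0.0328 -0.2886  0.0889]
```

View pics/t6.png

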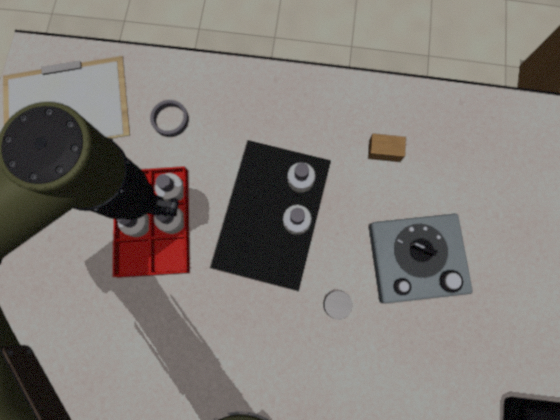

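Request:
{"name": "play_rows", "arguments": {
  "series": [
    [[-0.002,-0.014,0],0],
    [[-0.004,-0.028,0],0],
    [[-0.004,-0.028,0],0],
    [[-0.004,-0.028,0],0],
    [[-0.004,-0.028,0],0],
    [[-0.004,-0.028,0],0],
    [[-0.004,-0.028,0],0],
    [[-0.004,-0.028,0],0],
    [[-0.004,-0.028,0],0],
    [[-0.003,-0.024,0],0],
    [[-0.001,-0.01,0],0],
    [[0,0,0],0]
  ]
}}

```text
time: 20.32
position: [0.5367, -0.0607, 0.1625]
tool_rot: [-0.001, 0.999, 0.026, 0.02]
ft_force: [0.8, -0.1, 0.3]
gripper_width: 0.0553
```

```bash
python3 g.py .538 -.053 .073
```

```text
t 20.32 pos [ 0.5367 -0.0607  0.1625] tool shift [0.0022 0.0031 0.0898] turn 0.19 rows 2.154799592534568 w 0.0553 F [ 0.8 -0.1  0.3] j6 [ 0.23 -0.14 -0.23 -0.04 -1.43 -1.8 ] tilt [ 0.039  0.052 -0.998]
bottom [ 0.5395 -0.057   0.092 ] bottom shift (z to .006) [ 0.0048 -0.0004  0.0859]
```

Request:
{"name": "play_rows", "arguments": {
  "series": [
    [[0.0005,0.0015,0.02],0],
    [[0,0.0015,0.025],0],
    [[0,0,0.022],0],
    [[0,0,0.012],0],
    [[0,0,0],0]
  ]
}}

```text
time: 20.73
position: [0.5392, -0.0532, 0.0809]
tool_rot: [0.0, 0.999, 0.026, 0.021]
ft_force: [-0.3, 0.1, -0.5]
gripper_width: 0.0556
```

```bash
python3 g.py .538 -.053 .073
```

```text
t 20.73 pos [ 0.5392 -0.0532  0.0809] tool shift [ 0.0016 -0.0002  0.0079] turn 0.06 rows 0.19235916832993347 w 0.0556 F [-0.3  0.1 -0.5] j6 [ 0.25 -0.1  -0.35 -0.04 -1.27 -1.81] tilt [ 0.042  0.052 -0.998]
bottom [ 0.5422 -0.0495  0.0104] bottom shift (z to .006) [ 0.0043 -0.0037  0.004 ]
```

Request:
{"name": "play_rows", "arguments": {
  "series": [
    [[0.001,0,0.006],0],
    [[0,0,0],0]
  ]
}}

```text
time: 20.9
position: [0.538, -0.052, 0.0743]
tool_rot: [-0.001, 0.999, 0.026, 0.02]
ft_force: [-0.1, -0.1, 0.2]
gripper_width: 0.0557
```

Request:
{"name": "play_rows", "arguments": {
  "series": [
    [[0,0,0],0],
    [[0,0,0],0],
    [[0,0,0],0],
    [[0,0,0],0],
    [[0,0,-0.02],0],
    [[0,0,-0.03],0],
    [[0,0,-0.03],0],
    [[0,0,-0.03],0],
    [[0,0,-0.01],0],
    [[0,0,0],0]
  ],
  "claw": -1
}}

```text
time: 21.73
position: [0.5313, -0.0579, 0.1983]
tool_rot: [-0.0, 0.999, 0.027, 0.018]
ft_force: [0.5, 0.9, -2.2]
gripper_width: 0.0309
```

```bash
python3 g.py .4094 .3002 .195
```

```text
t 21.73 pos [ 0.5313 -0.0579  0.1983] tool shift [0.122  0.3577 0.0181] turn 0.11 rows 9.072722675300511 w 0.0309 F [ 0.5  0.9 -2.2] j6 [ 0.24 -0.16 -0.18 -0.04 -1.5  -1.81] tilt [ 0.037  0.054 -0.998]
bottom [ 0.5339 -0.0541  0.1278] bottom shift (z to .006) [0.1289 0.3475 0.136 ]
```

Request:
{"name": "play_rows", "arguments": {
  "series": [
    [[0.005,0.013,0],0],
    [[0.0095,0.026,0],0],
    [[0.0095,0.026,0],0],
    [[0.0095,0.026,0],0],
    [[0.0095,0.026,0],0],
    [[0.0095,0.026,0],0],
    [[0.0095,0.026,0],0],
    [[0.0095,0.026,0],0],
    [[0.0095,0.026,0],0],
    [[0.0095,0.026,0],0],
    [[0.0095,0.026,0],0],
    [[0.0095,0.026,0],0],
    [[0.0095,0.025,0],0],
    [[0.006,0.013,0],0],
    [[0,0,0],0]
  ]
}}

```text
time: 22.98
position: [0.3929, 0.2928, 0.1853]
tool_rot: [0.002, 1.0, 0.023, 0.004]
ft_force: [0.6, -0.0, -2.2]
gripper_width: 0.0304
```

```bash
python3 g.py .4094 .3002 .078
```

```text
t 22.98 pos [0.3929 0.2928 0.1853] tool shift [-0.0156  0.0026  0.1076] turn -0.27 rows 2.6091559681484084 w 0.0304 F [ 0.6 -0.  -2.2] j6 [ 1.04 -0.29 -0.32 -0.02 -1.49 -2.62] tilt [ 0.008  0.046 -0.999]
bottom [0.3934 0.296  0.1147] bottom shift (z to .006) [-0.0151 -0.0007  0.1089]
```

Request:
{"name": "play_rows", "arguments": {
  "series": [
    [[-0.008,0,0.01],0],
    [[-0.007,0,0.02],0],
    [[0,0,0.02],0],
    [[0,0,0.015],0],
    [[0,0,0],0]
  ]
}}

```text
time: 23.4
position: [0.4084, 0.2937, 0.1098]
tool_rot: [0.002, 1.0, 0.021, 0.001]
ft_force: [-1.0, -0.4, -3.9]
gripper_width: 0.0304
```

```bash
python3 g.py .4094 .3002 .078
```

```text
t 23.4 pos [0.4084 0.2937 0.1098] tool shift [-0.0009  0.0052  0.032 ] turn -0.22 rows 0.7788409214793864 w 0.0304 F [-1.  -0.4 -3.9] j6 [ 1.01 -0.22 -0.4  -0.02 -1.35 -2.58] tilt [ 0.002  0.042 -0.999]
bottom [0.4086 0.2966 0.0392] bottom shift (z to .006) [-0.0007  0.0022  0.0333]
```

Request:
{"name": "play_rows", "arguments": {
  "series": [
    [[-0.0005,0.002,0.012],0],
    [[0,0,0.012],0],
    [[0,0,0.007],0],
    [[0,0,0],0]
  ]
}}

```text
time: 23.73
position: [0.4109, 0.2944, 0.0776]
tool_rot: [0.003, 1.0, 0.02, 0.001]
ft_force: [-4.2, -0.9, 3.7]
gripper_width: 0.0303
```

```bash
python3 g.py .4094 .3002 .078
```

```text
t 23.73 pos [0.4109 0.2944 0.0776] tool shift [ 0.0015  0.0058 -0.0002] turn -0.37 rows 0.14320557124486058 w 0.0303 F [-4.2 -0.9  3.7] j6 [ 1.01 -0.19 -0.44 -0.02 -1.29 -2.58] tilt [ 0.003  0.04  -0.999]
bottom [0.4111 0.2972 0.0069] bottom shift (z to .006) [0.0017 0.0029 0.001 ]
```

Request:
{"name": "play_rows", "arguments": {
  "series": [
    [[0,0,0],0],
    [[0,0,0],0],
    [[0,0,-0.002],0],
    [[0,0,-0.02],0],
    [[0,0,-0.03],0],
    [[0,0,-0.03],0],
    [[0,0,-0.015],0]
  ],
  "claw": 0.3
}}

```text
time: 24.32
position: [0.4109, 0.2879, 0.1761]
tool_rot: [0.004, 1.0, 0.018, 0.001]
ft_force: [0.9, -0.3, 0.7]
gripper_width: 0.0556
```

```bash
python3 look.py t7;python3 g.py .6378 -.0501 .16
```

```text
[338.3 305.9] [24.6 27.1] [ 0.3633 -0.1624]
[170.9 217.6] [21.3 24.4] [0.505  0.2269]
[169.4 187.6] [22.8 26. ] [0.5725 0.2433]
[131.6 186.2] [23.1 26.5] [0.5648 0.3295]
[301.9 176.2] [25.  26.5] [ 0.6378 -0.0501]
t 24.37 pos [0.4117 0.2884 0.1787] tool shift [-0.2286 -0.3373  0.0069] turn -0.43 rows 9.772366911974867 w 0.0554 F [-0.2  0.9  3.4] j6 [ 1.   -0.24 -0.3  -0.02 -1.48 -2.58] tilt [ 0.004  0.038 -0.999]
bottom [0.412  0.2911 0.1081] bottom shift (z to .006) [-0.2279 -0.3431  0.0901]
```

View pics/t7.png

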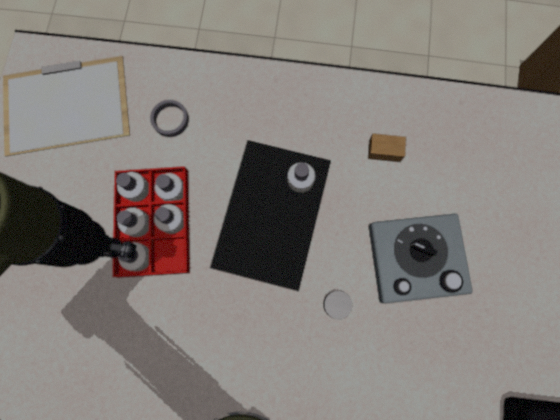

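Five are in the tote and one is left on the mat at (302,176).

Request:
{"name": "play_rows", "arguments": {
  "series": [
    [[-0.009,-0.012,0],0],
    [[-0.018,-0.026,0],0],
    [[-0.018,-0.026,0],0],
    [[-0.018,-0.026,0],0],
    [[-0.018,-0.026,0],0],
    [[-0.018,-0.026,0],0],
    [[-0.018,-0.026,0],0],
    [[-0.018,-0.026,0],0],
    [[-0.018,-0.026,0],0],
    [[-0.018,-0.026,0],0],
    [[-0.018,-0.026,0],0],
    [[-0.018,-0.026,0],0],
    [[-0.016,-0.026,0],0],
    [[-0.008,-0.012,0],0],
    [[0,0,0],0]
  ]
}}

```text
time: 25.62
position: [0.6549, -0.0649, 0.1738]
tool_rot: [0.001, 1.0, 0.024, 0.01]
ft_force: [-0.4, 0.3, -0.1]
gripper_width: 0.0554
```

```bash
python3 g.py .6378 -.0501 .073
```

```text
t 25.62 pos [ 0.6549 -0.0649  0.1738] tool shift [0.0192 0.01   0.101 ] turn -0.07 rows 2.4778917325855323 w 0.0554 F [-0.4  0.3 -0.1] j6 [ 0.18  0.18  0.12 -0.04 -1.48 -1.75] tilt [ 0.021  0.047 -0.999]
bottom [ 0.6564 -0.0616  0.1032] bottom shift (z to .006) [0.0206 0.0069 0.0972]
```

Request:
{"name": "play_rows", "arguments": {
  "series": [
    [[0.009,0.005,0.01],0],
    [[0.009,0.004,0.02],0],
    [[0,0,0.02],0],
    [[0,0,0.02],0],
    [[0,0,0.012],0],
    [[0,0,0],0]
  ]
}}

```text
time: 26.12
position: [0.6393, -0.0526, 0.0907]
tool_rot: [0.002, 1.0, 0.023, 0.013]
ft_force: [0.6, 0.2, -0.1]
gripper_width: 0.0552
```

```bash
python3 g.py .6378 -.0501 .073
```

```text
t 26.12 pos [ 0.6393 -0.0526  0.0907] tool shift [0.0019 0.0017 0.0178] turn -0.23 rows 0.4306853209324299 w 0.0552 F [ 0.6  0.2 -0.1] j6 [ 0.21  0.17 -0.05 -0.04 -1.32 -1.77] tilt [ 0.026  0.047 -0.999]
bottom [ 0.6411 -0.0493  0.0201] bottom shift (z to .006) [ 0.0036 -0.0015  0.014 ]
```

Request:
{"name": "play_rows", "arguments": {
  "series": [
    [[0.001,0.001,0.01],0],
    [[0,0,0.006],0],
    [[0,0,0],0]
  ]
}}

```text
time: 26.37
position: [0.6394, -0.0502, 0.0756]
tool_rot: [0.002, 1.0, 0.023, 0.014]
ft_force: [-0.9, -0.9, -0.2]
gripper_width: 0.0553
```

Request:
{"name": "play_rows", "arguments": {
  "series": [
    [[0,0,0],0],
    [[0,0,0],0],
    [[0,0,0],0],
    [[0,0,0],0],
    [[0,0,-0.02],0],
    [[0,0,-0.03],0],
    [[0,0,-0.03],0],
    [[0,0,-0.03],0],
    [[0,0,-0.01],0],
    [[0,0,0],0]
  ],
  "claw": -1
}}

```text
time: 27.2
position: [0.6346, -0.0559, 0.198]
tool_rot: [0.002, 1.0, 0.024, 0.011]
ft_force: [-0.4, 0.3, -2.5]
gripper_width: 0.0302
```

```bash
python3 g.py .425 .2218 .195
```

```text
t 27.2 pos [ 0.6346 -0.0559  0.198 ] tool shift [0.211  0.2764 0.0115] turn -0.23 rows 8.343530632361833 w 0.0302 F [-0.4  0.3 -2.5] j6 [ 0.2   0.12  0.1  -0.04 -1.51 -1.78] tilt [ 0.022  0.047 -0.999]
bottom [ 0.6361 -0.0526  0.1274] bottom shift (z to .006) [0.2152 0.2674 0.1296]
```

Request:
{"name": "play_rows", "arguments": {
  "series": [
    [[0.008,0.011,0],0],
    [[0.016,0.0215,0],0],
    [[0.016,0.0215,0],0],
    [[0.016,0.0215,0],0],
    [[0.016,0.0215,0],0],
    [[0.016,0.0215,0],0],
    [[0.016,0.0215,0],0],
    [[0.016,0.0215,0],0],
    [[0.016,0.0215,0],0],
    [[0.016,0.0215,0],0],
    [[0.016,0.0215,0],0],
    [[0.016,0.0215,0],0],
    [[0.008,0.011,0],0],
    [[0,0,0],0]
  ]
}}

```text
time: 28.37
position: [0.4284, 0.2134, 0.1805]
tool_rot: [0.005, 1.0, 0.022, -0.004]
ft_force: [0.8, -0.4, -2.7]
gripper_width: 0.0307
```

```bash
python3 g.py .425 .2218 .078
```

```text
t 28.37 pos [0.4284 0.2134 0.1805] tool shift [0.0028 0.0038 0.1028] turn -0.61 rows 2.468268274879937 w 0.0307 F [ 0.8 -0.4 -2.7] j6 [ 0.86 -0.3  -0.34 -0.03 -1.51 -2.44] tilt [-0.007  0.044 -0.999]
bottom [0.4279 0.2165 0.1099] bottom shift (z to .006) [0.0022 0.0007 0.104 ]
```

Request:
{"name": "play_rows", "arguments": {
  "series": [
    [[0.001,0.0005,0.015],-0.5],
    [[0,0,0.02],0],
    [[0,0,0.02],0],
    [[0,0,0.012],0],
    [[0,0,0],0]
  ]
}}

```text
time: 28.78
position: [0.4248, 0.2161, 0.1049]
tool_rot: [-0.0, 1.0, 0.021, -0.006]
ft_force: [-1.2, -1.1, -1.9]
gripper_width: 0.0304
```

```bash
python3 g.py .425 .2218 .078
```

```text
t 28.78 pos [0.4248 0.2161 0.1049] tool shift [-0.0005  0.0046  0.0271] turn 0.04 rows 0.6584615587920362 w 0.0304 F [-1.2 -1.1 -1.9] j6 [ 0.87 -0.28 -0.45 -0.04 -1.37 -2.43] tilt [-0.012  0.042 -0.999]
bottom [0.424  0.219  0.0342] bottom shift (z to .006) [-0.0014  0.0016  0.0283]
```

Request:
{"name": "play_rows", "arguments": {
  "series": [
    [[-0.003,0.002,0.008],0],
    [[0,0,0.01],0],
    [[0,0,0.006],0],
    [[0,0,0],0]
  ]
}}

```text
time: 29.12
position: [0.4287, 0.2184, 0.0789]
tool_rot: [0.0, 1.0, 0.021, -0.006]
ft_force: [-0.9, 0.3, 2.1]
gripper_width: 0.0308
```

```bash
python3 g.py .425 .2218 .078
```

```text
t 29.12 pos [0.4287 0.2184 0.0789] tool shift [0.0037 0.0034 0.0011] turn -0.03 rows 0.12251879600421824 w 0.0308 F [-0.9  0.3  2.1] j6 [ 0.86 -0.25 -0.48 -0.04 -1.32 -2.43] tilt [-0.012  0.041 -0.999]
bottom [0.4278 0.2213 0.0083] bottom shift (z to .006) [0.0028 0.0004 0.0023]
```

Touching the floor lightly. I'll release and back off.

Request:
{"name": "play_rows", "arguments": {
  "series": [
    [[0,0,0.001],0],
    [[0,0,0],0],
    [[0,0,0],0],
    [[0,0,-0.02],0],
    [[0,0,-0.03],0],
    [[0,0,-0.03],0],
    [[0,0,-0.03],0],
    [[0,0,-0.015],0]
  ],
  "claw": 0.3
}}

```text
time: 29.78
position: [0.4298, 0.2118, 0.2055]
tool_rot: [0.0, 1.0, 0.019, -0.007]
ft_force: [0.2, 0.3, 0.0]
gripper_width: 0.0553
```

```bash
python3 g.py .505 -.33 .17 163.3
```

```text
t 29.78 pos [0.4298 0.2118 0.2055] tool shift [-0.0759 -0.5427  0.0137] turn -73.36 rows 13.144070290716135 w 0.0553 F [0.2 0.3 0. ] j6 [ 0.85 -0.29 -0.28 -0.04 -1.56 -2.42] tilt [-0.014  0.038 -0.999]
bottom [0.4288 0.2145 0.1348] bottom shift (z to .006) [-0.0782 -0.5489  0.1069]
```

Request:
{"name": "play_rows", "arguments": {
  "series": [
    [[-0.002,-0.016,0],0],
    [[-0.0045,-0.031,0],0],
    [[-0.0045,-0.031,0],0],
    [[-0.0045,-0.031,0],0],
    [[-0.0045,-0.031,0],0],
    [[-0.0045,-0.031,0],0],
    [[-0.0045,-0.031,0],0],
    [[-0.0045,-0.031,0],0],
    [[-0.0045,-0.031,0],0],
    [[-0.0045,-0.031,0],0],
    [[-0.0045,-0.031,0],0],
    [[-0.0045,-0.031,0],0],
    [[-0.0045,-0.031,0],0],
    [[-0.0045,-0.031,0],0],
    [[-0.0045,-0.031,0],0],
    [[-0.0045,-0.031,0],0],
    [[-0.0045,-0.031,0],0],
    [[-0.002,-0.016,0],0],
    [[0,0,0],0]
  ]
}}

```text
time: 31.37
position: [0.5143, -0.3411, 0.197]
tool_rot: [-0.003, 1.0, 0.023, 0.009]
ft_force: [0.3, 0.1, -0.5]
gripper_width: 0.0554
```

```bash
python3 look.py t8; python3 g.py .505 -.33 .17 163.3
python3 - <<'E'
from h import *
cv2.imwrite("pics/s8.png",vision.read_camera("scene"))
E
```

```text
[133.7 257.2] [25.6 27.9] [0.4078 0.2916]
[169.5 254.2] [26.2 27.2] [0.4246 0.2149]
[132.8 222. ] [25.6 27.4] [0.4841 0.3097]
[169.2 218.8] [25.6 26.8] [0.5019 0.2304]
[169.6 187.8] [24.1 25.7] [0.5721 0.2429]
[131.7 186.1] [24.  26.6] [0.5648 0.3293]
t 31.42 pos [ 0.5143 -0.3401  0.197 ] tool shift [0.0097 0.0089 0.0273] turn -72.96 rows 0.7258368070623424 w 0.0556 F [-1.   1.  -0.3] j6 [-0.29  0.09  0.07 -0.05 -1.54 -1.28] tilt [ 0.017  0.047 -0.999]
bottom [ 0.5155 -0.3368  0.1264] bottom shift (z to .006) [0.0125 0.0013 0.1204]
```

View pics/t8.png

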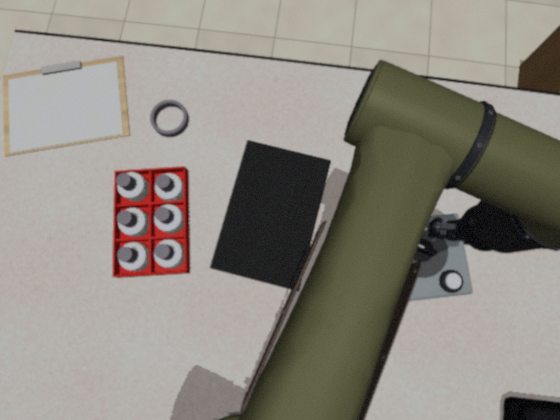

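View pics/s8.png

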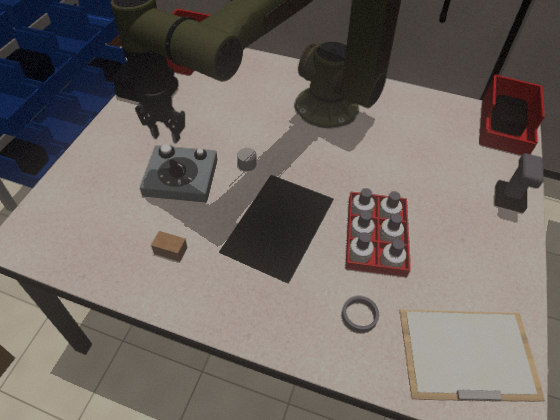

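Request:
{"name": "play_rows", "arguments": {
  "series": [
    [[0,0,0],-4],
    [[0,0,0],-7],
    [[0,0,0],-7],
    [[0,0,0],-7],
    [[0,0,0],-7],
    [[0,0,0],-7],
    [[0,0,0],-7],
    [[0,0,0],-7],
    [[0,0,0],-7],
    [[0,0,0],-7],
    [[0,0,0],-4],
    [[0,0,0],0]
  ],
  "claw": -0.1
}}

```text
time: 32.47
position: [0.5177, -0.3241, 0.2059]
tool_rot: [-0.6, 0.799, 0.009, 0.025]
ft_force: [-0.9, -0.5, 0.1]
gripper_width: 0.0384
```

```bash
python3 g.py .505 -.33 .11 163.3
```

```text
t 32.47 pos [ 0.5177 -0.3241  0.2059] tool shift [0.0141 0.0121 0.0951] turn 0.51 rows 2.3234729444075057 w 0.0384 F [-0.9 -0.5  0.1] j6 [-0.26  0.07  0.05 -0.05 -1.54 -0.02] tilt [ 0.03   0.045 -0.999]
bottom [ 0.5198 -0.321   0.1353] bottom shift (z to .006) [0.0194 0.0138 0.1282]
```

Request:
{"name": "play_rows", "arguments": {
  "series": [
    [[0.006,0.005,0.01],0.5],
    [[0.006,0.005,0.02],0],
    [[0,0,0.025],0],
    [[0,0,0.02],0],
    [[0,0,0],0]
  ]
}}

```text
time: 32.88
position: [0.5091, -0.3252, 0.1331]
tool_rot: [-0.595, 0.804, 0.005, 0.028]
ft_force: [0.3, 0.2, 0.1]
gripper_width: 0.0386
```

```bash
python3 g.py .505 -.33 .075 163.3
```

```text
t 32.88 pos [ 0.5091 -0.3252  0.1331] tool shift [0.0088 0.004  0.0577] turn -0.34 rows 1.4021209031192785 w 0.0386 F [0.3 0.2 0.1] j6 [-0.27  0.06 -0.09 -0.05 -1.4  -0.02] tilt [ 0.04   0.042 -0.998]
bottom [ 0.5119 -0.3222  0.0625] bottom shift (z to .006) [0.0124 0.0058 0.0558]
```

Request:
{"name": "play_rows", "arguments": {
  "series": [
    [[0.004,0.002,0.01],0],
    [[0.004,0.002,0.015],0],
    [[0,0,0.015],0],
    [[0,0,0.008],0],
    [[0,0,0],0]
  ]
}}

```text
time: 33.3
position: [0.5066, -0.3291, 0.088]
tool_rot: [-0.594, 0.804, 0.002, 0.03]
ft_force: [-0.8, 0.7, -0.0]
gripper_width: 0.0384
```

```bash
python3 g.py .505 -.33 .075 163.3
```

```text
t 33.3 pos [ 0.5066 -0.3291  0.088 ] tool shift [0.002  0.0017 0.0128] turn -0.48 rows 0.31401927545568825 w 0.0384 F [-0.8  0.7 -0. ] j6 [-0.27  0.08 -0.15 -0.05 -1.31 -0.01] tilt [ 0.046  0.038 -0.998]
bottom [ 0.5098 -0.3264  0.0174] bottom shift (z to .006) [0.0055 0.0039 0.011 ]
```

Request:
{"name": "play_rows", "arguments": {
  "series": [
    [[0.001,0.001,0.007],0],
    [[0.001,0.001,0.005],0],
    [[0,0,0],0]
  ]
}}

```text
time: 33.55
position: [0.5056, -0.3304, 0.0777]
tool_rot: [-0.594, 0.804, 0.0, 0.031]
ft_force: [0.2, 0.1, -0.1]
gripper_width: 0.0384
```

Request:
{"name": "play_rows", "arguments": {
  "series": [
    [[0,0,0],0],
    [[0,0,0],0],
    [[0,0,0],0],
    [[0,0,0],0],
    [[0,0,0],0]
  ],
  "claw": -1
}}

```text
time: 33.97
position: [0.5041, -0.3301, 0.0787]
tool_rot: [-0.593, 0.804, 0.002, 0.029]
ft_force: [1.7, -0.3, -2.2]
gripper_width: 0.0108
```

```bash
python3 g.py .505 -.33 .075 163.3
```

```text
t 33.97 pos [ 0.5041 -0.3301  0.0787] tool shift [-0.0002 -0.0007  0.0037] turn -0.51 rows 0.09134232990432473 w 0.0108 F [ 1.7 -0.3 -2.2] j6 [-0.28  0.08 -0.17 -0.05 -1.29 -0.01] tilt [ 0.045  0.038 -0.998]
bottom [ 0.5073 -0.3274  0.0081] bottom shift (z to .006) [0.0033 0.0015 0.0019]
```

Request:
{"name": "play_rows", "arguments": {
  "series": [
    [[0,0,0],4],
    [[0,0,0],5],
    [[0,0,0],5],
    [[0,0,0],5],
    [[0,0,0],5],
    [[0,0,0],5],
    [[0,0,0],5],
    [[0,0,0],3],
    [[0,0,0],0]
  ]
}}

```text
time: 34.72
position: [0.5051, -0.3311, 0.0787]
tool_rot: [-0.293, 0.956, 0.01, 0.028]
ft_force: [-1.2, 0.9, -0.7]
gripper_width: 0.0105
```

```bash
python3 g.py .505 -.33 .079 123.2
```

```text
t 34.72 pos [ 0.5051 -0.3311  0.0787] tool shift [-0.0005  0.0009 -0.0003] turn 0.84 rows 0.02711319888424854 w 0.0105 F [-1.2  0.9 -0.7] j6 [-0.28  0.08 -0.17 -0.05 -1.29 -0.69] tilt [ 0.047  0.036 -0.998]
bottom [ 0.5084 -0.3286  0.0081] bottom shift (z to .006) [0.0037 0.0007 0.0019]
```

Within 0.8° of the detent. I'll open, let it settle, rise and look.

Request:
{"name": "play_rows", "arguments": {
  "series": [
    [[0,0,0],0.8],
    [[0,0,0],0],
    [[0,0,0],0]
  ]
}}

```text
time: 34.97
position: [0.5051, -0.3311, 0.0787]
tool_rot: [-0.287, 0.957, 0.01, 0.027]
ft_force: [-1.7, 1.8, -1.8]
gripper_width: 0.011
```

Request:
{"name": "play_rows", "arguments": {
  "series": [
    [[0,0,0],0],
    [[0,0,0],0],
    [[0,0,-0.002],0],
    [[0,0,-0.015],0],
    [[0,0,-0.03],0],
    [[0,0,-0.03],0],
    [[0,0,0],0]
  ],
  "claw": -0.1
}}

```text
time: 35.55
position: [0.5013, -0.3343, 0.1588]
tool_rot: [-0.289, 0.957, 0.01, 0.027]
ft_force: [-0.6, -0.3, 2.3]
gripper_width: 0.0385
```

```bash
python3 g.py .4213 -.2939 .13 123.2
python3 - <<'E'
from h import *
a=vision.read_camera("scene");b=vision.read_camera("top")
cv2.imwrite("pics/s9.png",np.hstack([cv2.resize(a[125:215,125:235],None,fx=3.6,fy=3.6,interpolation=2),cv2.resize(b[200:310,350:485],None,fx=2.945,fy=2.945,interpolation=2)[:324]]))
E
```

```text
t 35.55 pos [ 0.5013 -0.3343  0.1588] tool shift [0.0459 0.0778 0.0265] turn 0.39 rows 2.2575934744744695 w 0.0385 F [-0.6 -0.3  2.3] j6 [-0.28  0.04 -0.06 -0.05 -1.43 -0.7 ] tilt [ 0.046  0.035 -0.998]
bottom [ 0.5046 -0.3319  0.0882] bottom shift (z to .006) [0.053  0.0774 0.0796]
```

View pics/s9.png

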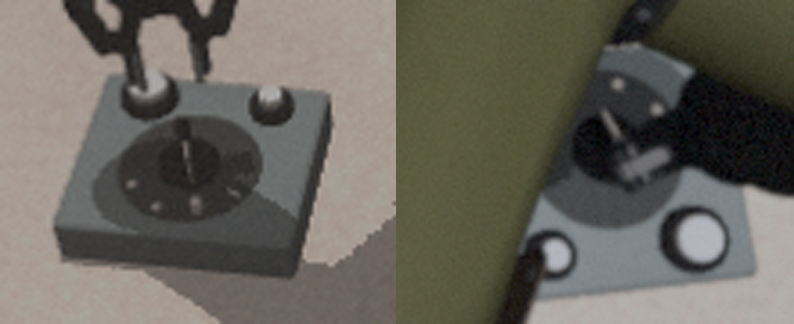

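Request:
{"name": "play_rows", "arguments": {
  "series": [
    [[0.006,0.01,0],0],
    [[0.012,0.02,0],0],
    [[0.012,0.02,0],0],
    [[0.011,0.019,0.0],0],
    [[0.005,0.009,0.01],0],
    [[0,0,0.01],0],
    [[0,0,0],0]
  ],
  "claw": -1
}}

```text
time: 36.23
position: [0.4151, -0.2897, 0.124]
tool_rot: [-0.289, 0.957, 0.015, 0.024]
ft_force: [-0.2, 0.2, -0.9]
gripper_width: 0.0001
```

```bash
python3 g.py .4205 -.2945 .09 123.2
```

```text
t 36.23 pos [ 0.4151 -0.2897  0.124 ] tool shift [-0.     -0.0075  0.0339] turn 0.4 rows 0.8328806824208957 w 0.0001 F [-0.2  0.2 -0.9] j6 [-0.25 -0.2  -0.35 -0.05 -1.4  -0.73] tilt [ 0.036  0.043 -0.998]
bottom [ 0.4176 -0.2866  0.0534] bottom shift (z to .006) [ 0.0045 -0.0089  0.0471]
```

Request:
{"name": "play_rows", "arguments": {
  "series": [
    [[0,-0.004,0.01],0],
    [[0,-0.0035,0.012],0],
    [[0,0,0.008],0],
    [[0,0,0],0]
  ]
}}

```text
time: 36.57
position: [0.4217, -0.2957, 0.0892]
tool_rot: [-0.289, 0.957, 0.016, 0.023]
ft_force: [-0.0, -0.7, -0.6]
gripper_width: 0.0002
```

```bash
python3 g.py .4205 -.2945 .08 123.2
```

```text
t 36.57 pos [ 0.4217 -0.2957  0.0892] tool shift [0.0009 0.0015 0.0092] turn 0.4 rows 0.22448689476210076 w 0.0002 F [-0.  -0.7 -0.6] j6 [-0.26 -0.15 -0.37 -0.05 -1.33 -0.72] tilt [ 0.034  0.044 -0.998]
bottom [ 0.4241 -0.2926  0.0186] bottom shift (z to .006) [0.0047 0.0002 0.0124]
```

Request:
{"name": "play_rows", "arguments": {
  "series": [
    [[0.001,0.0015,0.003],0],
    [[0,0,0.003],0],
    [[0,0,0.003],0]
  ]
}}

```text
time: 36.82
position: [0.4204, -0.2952, 0.079]
tool_rot: [-0.289, 0.957, 0.016, 0.021]
ft_force: [-3.2, 0.7, 3.1]
gripper_width: 0.0004
```

Request:
{"name": "play_rows", "arguments": {
  "series": [
    [[0,0,0.003],0],
    [[0,0,0.002],0]
  ]
}}

```text
time: 36.98
position: [0.4208, -0.2956, 0.0781]
tool_rot: [-0.289, 0.957, 0.015, 0.021]
ft_force: [-5.2, 4.4, 11.5]
gripper_width: 0.0001
```

Request:
{"name": "play_rows", "arguments": {
  "series": [
    [[0,0,0.004],0],
    [[0,0,0.004],0],
    [[0,0,0.004],0]
  ]
}}

```text
time: 37.23
position: [0.4209, -0.2957, 0.0778]
tool_rot: [-0.291, 0.957, 0.013, 0.021]
ft_force: [-11.4, 9.8, 22.5]
gripper_width: -0.0002
```

Run:
```python
from h import *
a=vision.read_camera("scene");b=vision.read_camera("top")
cv2.imwrite("pics/s10.png",np.hstack([cv2.resize(a[125:215,125:235],None,fx=3.6,fy=3.6,interpolation=2),cv2.resize(b[200:310,350:485],None,fx=2.945,fy=2.945,interpolation=2)[:324]]))
```

```text
(no output)
```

View pics/s10.png

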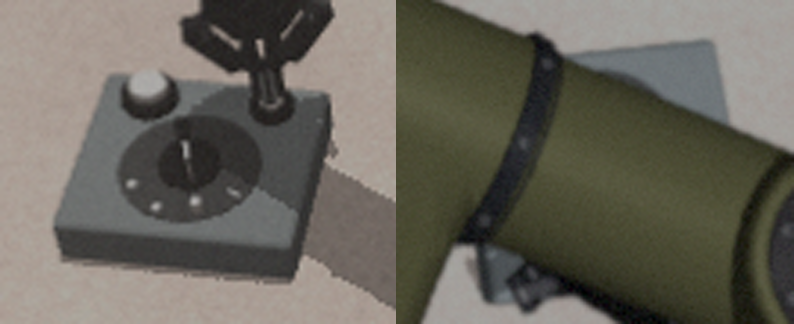

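Request:
{"name": "play_rows", "arguments": {
  "series": [
    [[0,0,-0.003],0]
  ]
}}

```text
time: 37.42
position: [0.4208, -0.2956, 0.0822]
tool_rot: [-0.291, 0.956, 0.013, 0.021]
ft_force: [-1.2, 0.7, 1.5]
gripper_width: -0.0001
```

Request:
{"name": "play_rows", "arguments": {
  "series": [
    [[0,0,-0.002],0]
  ]
}}

```text
time: 37.5
position: [0.4214, -0.2958, 0.0857]
tool_rot: [-0.291, 0.956, 0.012, 0.022]
ft_force: [0.4, 0.1, -0.7]
gripper_width: 0.0004
```

Request:
{"name": "play_rows", "arguments": {
  "series": [
    [[0,0,-0.002],0]
  ]
}}

```text
time: 37.58
position: [0.4216, -0.2959, 0.0881]
tool_rot: [-0.291, 0.956, 0.012, 0.023]
ft_force: [0.4, 0.1, 0.5]
gripper_width: -0.0002
```

Request:
{"name": "play_rows", "arguments": {
  "series": [
    [[0,0,-0.002],0]
  ]
}}

```text
time: 37.67
position: [0.4217, -0.296, 0.0902]
tool_rot: [-0.291, 0.956, 0.012, 0.023]
ft_force: [0.2, -0.0, -1.2]
gripper_width: 0.0001
```

Request:
{"name": "play_rows", "arguments": {
  "series": [
    [[0,0,-0.002],0]
  ]
}}

```text
time: 37.75
position: [0.4217, -0.296, 0.092]
tool_rot: [-0.291, 0.956, 0.012, 0.023]
ft_force: [-0.1, 0.0, 0.1]
gripper_width: 0.0002
```

Request:
{"name": "play_rows", "arguments": {
  "series": [
    [[0,0,-0.002],0]
  ]
}}

```text
time: 37.83
position: [0.4215, -0.2961, 0.0937]
tool_rot: [-0.291, 0.956, 0.012, 0.023]
ft_force: [0.5, 0.2, -0.8]
gripper_width: -0.0
```

```bash
python3 g.py .4467 -.4012 .115 123.2
```

```text
t 37.83 pos [ 0.4215 -0.2961  0.0937] tool shift [ 0.0365 -0.1011 -0.0242] turn 0.66 rows 2.6424722233754734 w -0.0 F [ 0.5  0.2 -0.8] j6 [-0.25 -0.16 -0.37 -0.05 -1.33 -0.72] tilt [ 0.036  0.036 -0.999]
bottom [ 0.4241 -0.2935  0.0231] bottom shift (z to .006) [ 0.042  -0.1022  0.014 ]
```

Request:
{"name": "play_rows", "arguments": {
  "series": [
    [[0,0,-0.015],0],
    [[0.004,-0.01,-0.012],0],
    [[0.008,-0.022,0],0],
    [[0.008,-0.022,0],0],
    [[0.008,-0.022,0],0],
    [[0.006,-0.018,0],0],
    [[0.002,-0.007,0],0],
    [[0,0,0],0]
  ]
}}

```text
time: 38.5
position: [0.4478, -0.4049, 0.1167]
tool_rot: [-0.292, 0.956, 0.013, 0.022]
ft_force: [-0.8, 0.2, -0.4]
gripper_width: 0.0004
```

```bash
python3 g.py .4467 -.4012 .088 123.2
```

```text
t 38.5 pos [ 0.4478 -0.4049  0.1167] tool shift [0.0002 0.0033 0.0288] turn 0.77 rows 0.6949034406243728 w 0.0004 F [-0.8  0.2 -0.4] j6 [-0.43  0.08 -0.1  -0.05 -1.38 -0.54] tilt [ 0.034  0.038 -0.999]
bottom [ 0.4502 -0.4022  0.0461] bottom shift (z to .006) [0.0043 0.0023 0.04  ]
```

Request:
{"name": "play_rows", "arguments": {
  "series": [
    [[0,0.002,0.01],0.7],
    [[0,0.0013,0.01],0],
    [[0,0,0.008],0],
    [[0,0,0],0]
  ]
}}

```text
time: 38.83
position: [0.446, -0.3982, 0.0847]
tool_rot: [-0.285, 0.958, 0.014, 0.021]
ft_force: [-1.5, -0.3, -0.0]
gripper_width: -0.0
```

Request:
{"name": "play_rows", "arguments": {
  "series": [
    [[0,0,0.003],0],
    [[0,0,0.003],0]
  ]
}}

```text
time: 39.0
position: [0.4462, -0.3976, 0.0792]
tool_rot: [-0.286, 0.958, 0.013, 0.021]
ft_force: [-2.2, -1.8, 3.5]
gripper_width: 0.0002
```

Request:
{"name": "play_rows", "arguments": {
  "series": [
    [[0,0,0.003],0],
    [[0,0,0.002],0]
  ]
}}

```text
time: 39.17
position: [0.4464, -0.3979, 0.0782]
tool_rot: [-0.287, 0.958, 0.012, 0.021]
ft_force: [-5.1, 3.5, 11.0]
gripper_width: -0.0003
```

Same pattern as the left key, with the stop at about 0.078. I'll push a little more, then let go.

Request:
{"name": "play_rows", "arguments": {
  "series": [
    [[0,0,0.004],0],
    [[0,0,0.004],0],
    [[0,0,0.003],0]
  ]
}}

```text
time: 39.42
position: [0.4465, -0.3979, 0.0782]
tool_rot: [-0.289, 0.957, 0.009, 0.021]
ft_force: [-4.7, 3.9, 8.8]
gripper_width: -0.0002
```

Request:
{"name": "play_rows", "arguments": {
  "series": [
    [[0,0,-0.003],0]
  ]
}}

```text
time: 39.5
position: [0.4463, -0.3978, 0.0822]
tool_rot: [-0.289, 0.957, 0.009, 0.021]
ft_force: [-1.1, 0.7, 1.3]
gripper_width: -0.0001
```

Request:
{"name": "play_rows", "arguments": {
  "series": [
    [[0,0,-0.003],0],
    [[0,0,-0.01],0],
    [[0,0,-0.02],0],
    [[0,0,-0.01],0],
    [[0,0,0],0]
  ]
}}

```text
time: 39.92
position: [0.4453, -0.3983, 0.1282]
tool_rot: [-0.289, 0.957, 0.009, 0.022]
ft_force: [0.2, -0.0, 0.1]
gripper_width: 0.0004
```

```bash
python3 g.py .505 -.33 .13 123.2
```

```text
t 39.92 pos [ 0.4453 -0.3983  0.1282] tool shift [-0.0875  0.0239  0.0025] turn 0.43 rows 2.1765148222376363 w 0.0004 F [ 0.2 -0.   0.1] j6 [-0.42  0.05 -0.11 -0.04 -1.39 -0.56] tilt [ 0.037  0.03  -0.999]
bottom [ 0.4479 -0.3962  0.0576] bottom shift (z to .006) [-0.0817  0.0233  0.0556]
```

Request:
{"name": "play_rows", "arguments": {
  "series": [
    [[-0.008,0.002,0],0.4],
    [[-0.017,0.005,0],0],
    [[-0.02,0.0055,0],0],
    [[-0.02,0.0055,0],0],
    [[-0.015,0.004,0],0],
    [[-0.006,0.0015,0],0],
    [[0,0,0],0]
  ],
  "claw": -0.1
}}

```text
time: 40.5
position: [0.5072, -0.3261, 0.1273]
tool_rot: [-0.283, 0.959, 0.012, 0.021]
ft_force: [-0.7, 0.6, 0.2]
gripper_width: 0.0383
```

```bash
python3 g.py .505 -.33 .078 123.2
python3 - <<'E'
from h import *
a=vision.read_camera("scene")
cv2.imwrite("pics/s11.png",cv2.resize(a[125:215,125:235],None,fx=5,fy=5,interpolation=2))
E
```

```text
t 40.5 pos [ 0.5072 -0.3261  0.1273] tool shift [ 0.0063 -0.0025  0.049 ] turn -0.27 rows 1.1865040272419776 w 0.0383 F [-0.7  0.6  0.2] j6 [-0.26  0.06 -0.1  -0.04 -1.39 -0.73] tilt [ 0.034  0.034 -0.999]
bottom [ 0.5096 -0.3237  0.0567] bottom shift (z to .006) [ 0.0097 -0.0033  0.0502]
```

View pics/s11.png

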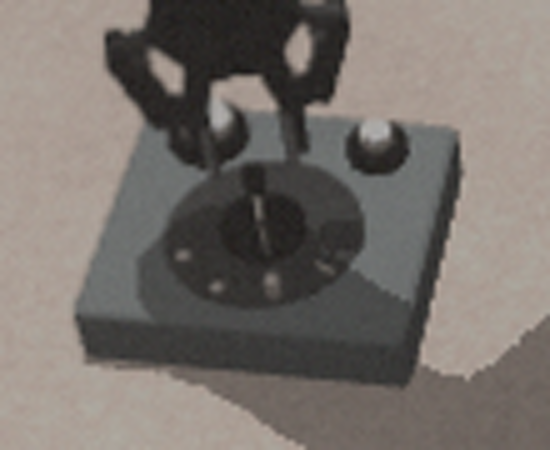

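Both keys are back up, and the dial pointer at (262,210) still points at the pin at (272,285). Next I lower onto the bar.

Request:
{"name": "play_rows", "arguments": {
  "series": [
    [[0.003,-0.001,0.01],-0.2],
    [[0.003,-0.001,0.012],0],
    [[0,0,0.012],0],
    [[0,0,0.006],0],
    [[0,0,0],0]
  ]
}}

```text
time: 40.97
position: [0.5011, -0.3321, 0.0804]
tool_rot: [-0.283, 0.959, 0.013, 0.02]
ft_force: [0.6, -0.1, 0.0]
gripper_width: 0.0384
```

```bash
python3 g.py .505 -.33 .078 123.2
```

```text
t 40.97 pos [ 0.5011 -0.3321  0.0804] tool shift [-0.0043 -0.0004  0.0026] turn -0.26 rows 0.12077613763619346 w 0.0384 F [ 0.6 -0.1  0. ] j6 [-0.28  0.08 -0.16 -0.04 -1.31 -0.71] tilt [ 0.031  0.035 -0.999]
bottom [ 0.5033 -0.3296  0.0098] bottom shift (z to .006) [-0.0011 -0.0013  0.0038]
```

Request:
{"name": "play_rows", "arguments": {
  "series": [
    [[-0.004,-0.0005,0.002],-0.2],
    [[0,0,0],0]
  ]
}}

```text
time: 41.13
position: [0.5039, -0.3307, 0.077]
tool_rot: [-0.284, 0.958, 0.013, 0.019]
ft_force: [-0.2, -0.6, -0.4]
gripper_width: 0.0387
```

Request:
{"name": "play_rows", "arguments": {
  "series": [
    [[0,0,0],0],
    [[0,0,0],0],
    [[0,0,0],0],
    [[0,0,0],0],
    [[0,0,0],0]
  ],
  "claw": -1
}}

```text
time: 41.55
position: [0.5044, -0.3311, 0.0777]
tool_rot: [-0.284, 0.958, 0.013, 0.019]
ft_force: [0.2, 0.0, -2.0]
gripper_width: 0.0105
```

```bash
python3 g.py .505 -.33 .078 163.3
```

```text
t 41.55 pos [ 0.5044 -0.3311  0.0777] tool shift [-0.0011  0.0006 -0.0002] turn -40.22 rows 0.030906727039200034 w 0.0105 F [ 0.2  0.  -2. ] j6 [-0.27  0.09 -0.16 -0.04 -1.3  -0.71] tilt [ 0.03   0.035 -0.999]
bottom [ 0.5065 -0.3286  0.0071] bottom shift (z to .006) [ 0.0021 -0.0003  0.001 ]
```

Request:
{"name": "play_rows", "arguments": {
  "series": [
    [[0,0,0],-4],
    [[0,0,0],-5],
    [[0,0,0],-5],
    [[0,0,0],-5],
    [[0,0,0],-5],
    [[0,0,0],-5],
    [[0,0,0],-5],
    [[0,0,0],-3],
    [[0,0,0],0]
  ]
}}

```text
time: 42.3
position: [0.5037, -0.3307, 0.0777]
tool_rot: [-0.587, 0.81, 0.006, 0.022]
ft_force: [1.7, -0.9, -2.0]
gripper_width: 0.0107
```

```bash
python3 g.py .505 -.33 .078 163.3
```

```text
t 42.3 pos [ 0.5037 -0.3307  0.0777] tool shift [-0.001  -0.001  -0.0002] turn -1.45 rows 0.034981081202412334 w 0.0107 F [ 1.7 -0.9 -2. ] j6 [-0.27  0.09 -0.16 -0.04 -1.3  -0.03] tilt [ 0.028  0.036 -0.999]
bottom [ 0.5057 -0.3281  0.0071] bottom shift (z to .006) [0.002  0.0001 0.001 ]
```

Request:
{"name": "play_rows", "arguments": {
  "series": [
    [[0,0,0],-1.3],
    [[0,0,0],0],
    [[0,0,0],0]
  ]
}}

```text
time: 42.55
position: [0.5037, -0.3307, 0.0777]
tool_rot: [-0.595, 0.803, 0.006, 0.022]
ft_force: [1.3, -1.5, -1.1]
gripper_width: 0.0105
```

Request:
{"name": "play_rows", "arguments": {
  "series": [
    [[0,0,0],0],
    [[0,0,0],0],
    [[0,0,0],0],
    [[0,0,-0.015],0],
    [[0,0,-0.03],0],
    [[0,0,-0.035],0],
    [[0,0,-0.035],0],
    [[0,0,-0.02],0]
  ],
  "claw": -0.1
}}

```text
time: 43.22
position: [0.4975, -0.334, 0.212]
tool_rot: [-0.594, 0.804, 0.011, 0.02]
ft_force: [0.5, -0.3, 0.5]
gripper_width: 0.0387
```

Request:
{"name": "play_rows", "arguments": {
  "series": [
    [[-0.008,-0.01,-0.01],0],
    [[0,0.02,-0.01],0],
    [[0,0.03,0],0],
    [[0,0.03,0],0],
    [[0,0.03,0],0],
    [[0,0.03,0],0],
    [[0,0.02,0],0],
    [[0,0,0],0]
  ]
}}

```text
time: 43.88
position: [0.3532, -0.2823, 0.2401]
tool_rot: [-0.593, 0.805, 0.005, 0.023]
ft_force: [1.1, 0.3, 0.2]
gripper_width: 0.0386
```

```bash
python3 look.py t12
python3 - <<'E'
from h import *
a=vision.read_camera("scene");cv2.imwrite("pics/s12.png",a)
cv2.imwrite("pics/s12c.png",cv2.resize(a[125:215,125:235],None,fx=6,fy=6,interpolation=2))
E
```

```text
[133.4 257.1] [25.1 27.5] [0.4079 0.2924]
[169.3 254.1] [25.9 27.1] [0.4247 0.2152]
[132.7 221.9] [25.2 26.8] [0.4843 0.31  ]
[169.  218.6] [25.1 26.6] [0.5022 0.2308]
[169.7 187.5] [23.3 25.9] [0.5727 0.2429]
[131.5 185.9] [24.  26.5] [0.5653 0.3298]
```

View pics/s12.png

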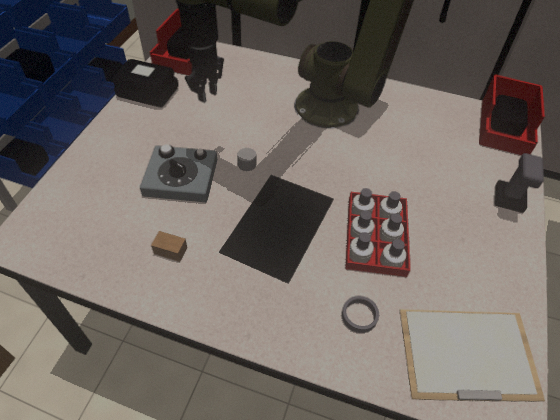

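View pics/s12c.png

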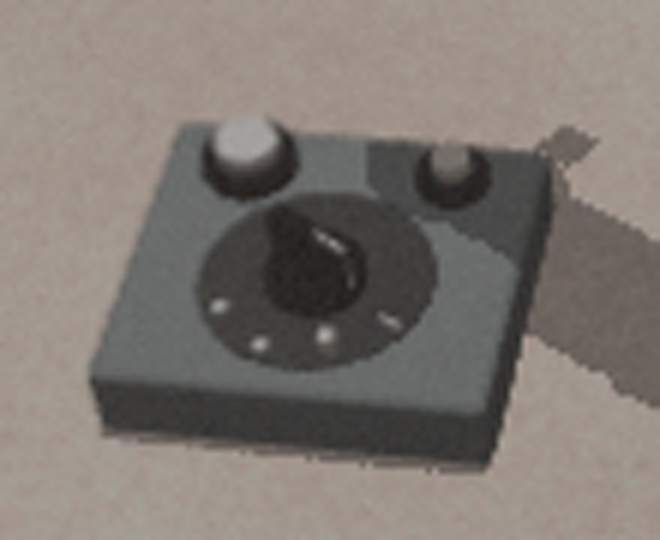

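View pics/t12.png

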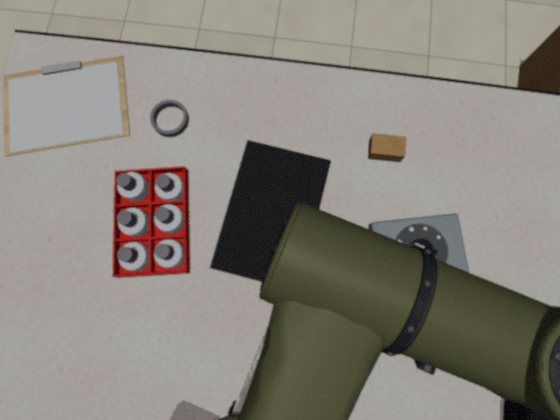

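Run:
```python
from h import *
a=cv2.imread("pics/t12.png");b=cv2.imread("pics/s12.png")
cv2.imwrite("pics/z.png",np.hstack([cv2.resize(a[160:285,105:200],(380,500),interpolation=2),cv2.resize(b[185:280,340:415],(395,500),interpolation=2)]))
```

```text
(no output)
```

View pics/z.png

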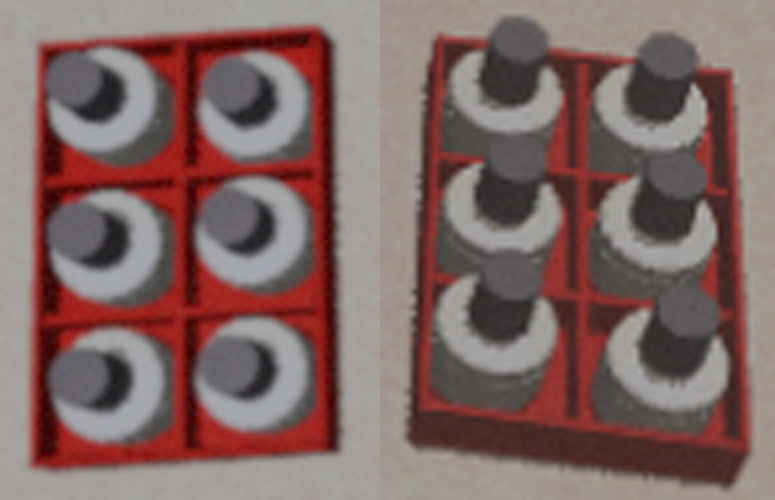

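```bash
python3 -c "
from station import ticket
print(ticket.sign_off())"
```

```text
the job is handed in; nothing more can be done
None
```

I finished the whole job in the order asked and handed it in at about 44 s; sign-off gave no verdict.

- **Bottles:** all six are in the tote, one per cell. The last close-ups from both cameras show each one upright and seated. The centres measured from the top picture lie up to about 13 mm off the cell centres. That is more than the 6.5 mm of play a cell allows, so I put it down to measurement bias.
- **Dial to the pin:** the pin was at the 0.70 mark, and the picture after release showed the pointer on it.
- **Keys:** I pressed left, then right. Each stopped at the end of about 6 mm of travel with more than 8 N on the tool, and both were back up afterwards. I read the travel from the tool's height and force, since the key joints themselves can't be read.
- **Dial back:** in the last close-up the dial stands as in the first picture, with its line towards the white dash.
- **Carton, tape ring and tin:** they appear where they began. I judged this by eye and did not measure it.

Two things were not clean:
- **First bottle:** it touched a tote wall at about 9 N on the way down. I lifted it, shifted it and placed it again.
- **Tool tilt:** the tool drifted 2 to 5° off vertical during the run. The moves cannot correct that, so I allowed for it in the placements.

I saw no bottle knocked aside in any picture.

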